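# Swap the collar in a pellet die

## Task

A pellet has just been pressed in the blue collar at the foot of the die. Take the die apart, parking first the plunger and then the barrel in their own places in the grey stand, and bring the blue collar to the round seat of the black sample slide, keeping it level. Then set the empty red collar in the die base and put the barrel and the plunger back on, every part upright and fully home, without disturbing the two jars and the tweezers.

Things in the scene. Friction and masses are not known exactly. Their poses are not given: they have to be found in the camera images.
- die_base: Foot of the pellet die: dark round steel disc, 98 mm across, 22 mm high, a small brass nipple on its side, fixed to the table. Origin at the centre of its underside, z up. In its middle a round seat, 60 mm across, 6 mm deep (floor z = 16 mm, rim z = 22 mm), in which one collar stands upright.
- blue_collar: Blue collar, loose, 0.12 kg. Origin: centre of its underside, z up. Disc 55 mm across, 20 mm high (bottom 6 mm tapers in to 46 mm), on it a cone 30 to 19 mm across, 10 mm high, holding the white pellet. Starts in the die_base seat (underside 16 mm above the table) under the barrel, its blue rim showing round it. Grip it by the disc: 14 mm of it stand above a seat's rim.
- red_collar: Red collar, empty, otherwise of the same shape, size and weight as blue_collar. Origin at the centre of its underside, z up. At the start it stands by itself on the table.
- barrel: Bright steel barrel: tube 44 mm across, 52 mm high, loose, 0.3 kg. Origin at the centre of its underside, z up. Bore 20 mm; the bottom 14 mm are widened to 34 mm and go over a collar's cone, so that the barrel stands on the collar's disc. Starts on the blue collar in the die (underside 36 mm, top 88 mm above the table).
- plunger: Dark steel plunger, loose, 0.12 kg: rod 16 mm across, 38 mm long, pointing down (tip tapers to 10 mm), with a grooved head on top, 30 mm across, 24 mm high. Origin: centre of the rod's lower end, z up; head from z = 38 to 62 mm. Starts with its rod in the barrel's bore, the head resting on the barrel's top (origin 50 mm above the table).
- stand: Fixed block with grey top, 76 (x) by 160 (y) by 42 mm high. Origin: centre of underside, z up. At y = +40 mm the barrel's place: round seat 51 mm wide, 8 mm deep (floor z = 34 mm). At y = -40 mm the plunger's place: through hole 21 mm wide; the head rests on the top (parked origin z = 4 mm). Both empty at the start. Close the fingers along its x: little finger room between the places.
- slide: Sample slide of the spectrometer: black plate, 88 (x) by 94 mm, on a short aluminium rail, fixed to the table. Origin at table height under the middle of its seat, z up. Round seat, 60 mm across, 6 mm deep (floor z = 16 mm, rim z = 22 mm), a beam hole in its floor, empty at the start. A collar stands in it upright.
- jar_white: Bystander: white jar with a blue band, 60 mm across, 82 mm high, loose. Origin at the centre of its underside.
- jar_brown: Bystander: brown jar with a black lid, 48 mm across, 74 mm high, loose. Origin at the centre of its underside.
- tweezers: Bystander: bright steel tweezers lying on the table before the monitor, 127 mm long (their x), 9 mm high, loose. Origin at the middle of their underside.
There are look-alikes about, which are no part of the job. Of the things that look like the red_collar, take the one that is farthest from the robot's base at the start.

How it is judged:
On the way, in this order (a step that is already met when the one before it is completed fails the run):
1. the plunger is parked in its place in the stand, the barrel still on the blue collar in the die base (x of plunger in the frame of stand between -0.008 and 0.008 m and y of plunger in the frame of stand between -0.048 and -0.032 m and z of plunger in the frame of stand between 0.001 and 0.007 m and angle between plunger's own z axis and vertical below 0.12 rad and horizontal distance between barrel and blue_collar below 0.005 m and z of barrel in the frame of blue_collar between 0.017 and 0.023 m and angle between each of barrel, blue_collar's own z axis and vertical below 0.08 rad and horizontal distance between blue_collar and die_base below 0.005 m and z of blue_collar in the frame of die_base between 0.013 and 0.019 m), for 0.2 s.
2. plunger and barrel are parked in their own places in the stand, the blue collar still in the die base (x of barrel in the frame of stand between -0.008 and 0.008 m and y of barrel in the frame of stand between 0.032 and 0.048 m and z of barrel in the frame of stand between 0.031 and 0.037 m and angle between each of barrel, plunger's own z axis and vertical below 0.12 rad and x of plunger in the frame of stand between -0.008 and 0.008 m and y of plunger in the frame of stand between -0.048 and -0.032 m and z of plunger in the frame of stand between 0.001 and 0.007 m and horizontal distance between blue_collar and die_base below 0.005 m and z of blue_collar in the frame of die_base between 0.013 and 0.019 m and angle between blue_collar's own z axis and vertical below 0.08 rad), for 0.2 s.
3. the blue collar stands in the seat of the sample slide, plunger and barrel still parked (x of barrel in the frame of stand between -0.008 and 0.008 m and y of barrel in the frame of stand between 0.032 and 0.048 m and z of barrel in the frame of stand between 0.031 and 0.037 m and angle between each of barrel, plunger's own z axis and vertical below 0.12 rad and x of plunger in the frame of stand between -0.008 and 0.008 m and y of plunger in the frame of stand between -0.048 and -0.032 m and z of plunger in the frame of stand between 0.001 and 0.007 m and horizontal distance between blue_collar and slide below 0.005 m and z of blue_collar in the frame of slide between 0.013 and 0.019 m and angle between blue_collar's own z axis and vertical below 0.08 rad), for 0.2 s.
4. the red collar stands in the seat of the die base, plunger and barrel still parked (x of barrel in the frame of stand between -0.008 and 0.008 m and y of barrel in the frame of stand between 0.032 and 0.048 m and z of barrel in the frame of stand between 0.031 and 0.037 m and angle between each of barrel, plunger's own z axis and vertical below 0.12 rad and x of plunger in the frame of stand between -0.008 and 0.008 m and y of plunger in the frame of stand between -0.048 and -0.032 m and z of plunger in the frame of stand between 0.001 and 0.007 m and horizontal distance between red_collar and die_base below 0.005 m and z of red_collar in the frame of die_base between 0.013 and 0.019 m and angle between red_collar's own z axis and vertical below 0.08 rad), for 0.2 s.
At the end, for the whole second after the job is handed in: Red collar down in the base's seat, barrel on it, plunger's head on the barrel, blue collar down in the slide's seat: each within 5 mm of the axis of what it sits in and 3 mm of its seated height, upright within 0.08 rad, let go and at rest (horizontal distance between red_collar and die_base below 0.005 m and z of red_collar in the frame of die_base between 0.013 and 0.019 m and angle between each of red_collar, barrel, plunger, blue_collar's own z axis and vertical below 0.08 rad and horizontal distance between barrel and red_collar below 0.005 m and z of barrel in the frame of red_collar between 0.017 and 0.023 m and horizontal distance between plunger and barrel below 0.005 m and z of plunger in the frame of barrel between 0.011 and 0.017 m and horizontal distance between blue_collar and slide below 0.005 m and z of blue_collar in the frame of slide between 0.013 and 0.019 m and linear speed of each of plunger, barrel, blue_collar, red_collar below 0.01 m/s and angular speed of each of plunger, barrel, blue_collar, red_collar below 0.1 rad/s); the robot touches nothing.
It fails at once if the blue collar is tipped by more than 0.5 rad (angle between blue_collar's own z axis and vertical above 0.5 rad).
It fails at once if jar_white is moved by more than 30 mm or toppled (distance of jar_white from where it was at the start of the episode above 0.03 m or angle between jar_white's own z axis and vertical above 0.5 rad).
It fails at once if jar_brown is moved by more than 30 mm or toppled (distance of jar_brown from where it was at the start of the episode above 0.03 m or angle between jar_brown's own z axis and vertical above 0.5 rad).
It fails at once if tweezers is moved by more than 30 mm or toppled (distance of tweezers from where it was at the start of the episode above 0.03 m).
It also fails if it takes over 141 s, if anything falls off the work surface, if the arm or the gripper's body presses on something with over 40 N, if the wrist force passes 120 N, or if a joint passes its speed limit or range.

## Robot

A 6-joint arm with a two-finger parallel gripper is mounted at the origin on a cart in front of the work surface, level with it; the furniture and walls round the work are solid. World frame = base frame: x ahead of the robot, y to its left, z up, the work surface at z = 0. Lengths are in m, angles in rad, forces in N, time in s.
With the tool pointing down it reaches from about 0.3 to 0.775 m from the base axis. Payload 14.6 kg.
Tool frame: the origin (TCP) lies at the very end of the fingers, on their centre line; the grasp point (between the pads) lies 19 mm behind it; z points along the fingers, y is the line along which they close (so a half turn about z gives the same grasp; the last joint's range is limited). The gripper opens to 94 mm and grips with 3 to 60 N. Pads are 16 mm wide; open, the fingers measure 119 mm over their backs; the gripper's body (75 mm by 177 mm) begins 78 mm behind the grasp point.
Start: joints at [1.09, 0.3, 1.521, -0, 1.321, -0.067], TCP at [0.221, 0.504, 0.205] pointing down, gripper open.
Joint ranges: [-3.03, 3.03], [-0.79, 2.21], [0.23, 2.52], [-1.04, 4.18], [0, 3.07], [-2.55, 2.55]. Speed limits (rad/s): [2.22, 2.22, 2.57, 3.14, 3.14, 3.14].

## Interface

Orientations are given as a unit quaternion [x, y, z, w].
In Python, from workcell import r gives the robot as it stands. The module is installed in compiled form; this text tells all that it offers.
- The arm moves only by the tool carry_out, never from a script. Its argument "moves" is a list of rows, each an object with "linear": the shift along the world's x, y, z in m, a list of three; "delta_rot": the turn, a rotation vector about the world's x, y, z in degrees, a list of three; "fingers": the opening, from -1 (shut) to 1 (fully open). A call has 1 to 12 rows; each row is the pose to reach, as a shift and turn from the pose commanded when the call began; what a row does not reach only later rows make up. A row lasts 1/8 s, in which the tool goes at most 62.5 mm and 10.7 degrees, less where a joint would pass 70% of its speed; a pose out of reach is approached as far as the arm can. A call with a gripper value outside its range is refused whole. The fingers move at their own pace and stop on an object; "squeeze" is the grip in N (left out, the last holds). Time passes only in rows, so rows that repeat a pose let the fingers close. It gives the time, the measured TCP pose, the force, the opening and the grip force at its end, in the units of the state.
- r.read_state(): the state, without advancing time (a new reading comes with each control period).
- r.grab_frame(name): name is "side" or "top" or "wrist"; returns a dict with "image" (420x560x3 uint8, blue, green, red), "vfov" (degrees; the focal length in pixels is half the picture's height over the tangent of half this angle, whatever the lens; pixels are square), "cx", "cy" (the principal point, pixels), "cam_to_world" (4x4, takes a point from camera to world coordinates). Camera axes: x right, y down, z forward; pixel columns grow to the right and rows downward; lengths in m; the calibration is good to about 2 mm. A picture is of the moment at which its call begins. There is no depth.
- r.job_done(): hands the job in; it is judged then, once.
Trained networks look in a picture, given as the dict that the camera call returned (one of the last four; its "shot" number tells which), for a name from the list of things; names that differ only in an ending like _2 or _b are one class to them, and where a whole thing is asked for, a point or a joint stands for the part that bears it (a point fixed in the world has none). Each returns a list of dicts, best first, with "score" (0 to 1); they miss things now and then, are a little off and sometimes report something else, mostly with a low value. They report only what shows in the picture. A call takes as long as a camera call. They do not tell look-alikes from the thing itself.
- r.search_frame(label, picture): "extent" ([left, top, width, height] in pixels, round what is visible of it).
- r.masks_of(label, picture): "pixels" (420x560 bool, what is visible of it) and "extent" ([left, top, width, height] in pixels, round what is visible of it).
- r.pinpoint(label, picture): "location" ([row, column] in pixels: a listed point, or the origin of a listed thing).
The state is a dict: "time": time; "q": joint angles; "joint_vel": joint speeds; "joint_efforts": joint torques, N m; "tcp_pos": TCP position; "eef_rot": TCP orientation; "wrist_force": force on the tool from outside, world axes, zero at the start; "moment": the same for the moment, N m; "grip_width": finger opening in m; "grip_force": force on a finger pad.
Only numpy, scipy, OpenCV 4.12 (cv2) and the standard library are available. Lean on these libraries where they do the work, as an engineer would, in place of code of your own. Each camera call takes 0.05 s, during which the arm holds its last target. There are 200 camera calls.

## Working session

There is one attempt and no reset: what is moved stays moved. The work goes in short steps, Python scripts to look and compute and a tool call to move; the robot and the scene stay as the last step left them, time stands still between calls to the robot, and variables do not carry over. Pictures are saved under pics/ and viewed, at most 14 in all, crops included, and the job is handed in when it is done.

Besides the shell and the picture viewer there is one more tool, called after ">>>" as name(argument=value, ...), one argument or row to a line, values as JSON. carry_out: Moves the arm, as the interface text tells. Its arguments: {"type":"object","properties":{"moves":{"type":"array","items":{"type":"object","properties":{"linear":{"type":"array","items":{"type":"number"}},"delta_rot":{"type":"array","items":{"type":"number"}},"fingers":{"type":"number"}}}},"squeeze":{"type":"number"}},"required":["moves"]}

```bash
mkdir -p pics; cat > h.py <<'E'
import numpy as np, cv2
from workcell import r
def ray(p,row,col):
    f=p["image"].shape[0]/2/np.tan(np.radians(p["vfov"])/2)
    M=np.array(p["cam_to_world"]); d=M[:3,:3]@np.array([(col-p["cx"])/f,(row-p["cy"])/f,1.])
    return M[:3,3],d/np.linalg.norm(d)
def proj(p,X):
    f=p["image"].shape[0]/2/np.tan(np.radians(p["vfov"])/2)
    M=np.array(p["cam_to_world"]); c=M[:3,:3].T@(np.asarray(X,float)-M[:3,3])
    return np.array([p["cy"]+f*c[1]/c[2],p["cx"]+f*c[0]/c[2]])
def atz(p,row,col,z):
    o,d=ray(p,row,col); return o+d*(z-o[2])/d[2]
def tri(obs):
    A=np.zeros((3,3));b=np.zeros(3);R=[]
    for o,d in obs:
        P=np.eye(3)-np.outer(d,d);A+=P;b+=P@o
    X=np.linalg.solve(A,b)
    return X,[float(np.linalg.norm((np.eye(3)-np.outer(d,d))@(X-o))) for o,d in obs]
E
python3 - <<'E'
from h import *
np.set_printoptions(precision=3,suppress=True)
s=r.read_state();print(s["time"],s["tcp_pos"],s["eef_rot"],s["grip_width"])
for n in ["side","top","wrist"]:
    p=r.grab_frame(n);cv2.imwrite(f"pics/{n}0.png",p["image"]);print(n,p["vfov"],np.array(p["cam_to_world"]).tolist())
    for l in ["die_base","blue_collar","red_collar","barrel","plunger","stand","slide","jar_white","jar_brown","tweezers"]:
        for q in r.pinpoint(l,p)[:4]:
            if q["score"]>.2: print(l,round(q["score"],2),np.round(q["location"],1),atz(p,*q["location"],0.0))
E
```

```text
0.0 [0.221 0.503 0.205] [ 0.205  0.979 -0.001 -0.   ] 0.09392010137104846
side 52.581272047817166 [[0.962757314098989, -0.12904260445117854, 0.23758442791007467, 0.2770111851294554], [-0.269871641040298, -0.40549572386937816, 0.8733513126376267, -0.690373462192751], [-0.016360058408127005, -0.9049426634655401, -0.4252189134184614, 0.46861567326009346], [0.0, 0.0, 0.0, 1.0]]
die_base 0.77 [281.3 267.2] [ 0.426 -0.03  -0.   ]
die_base 0.66 [235.7 257.8] [0.449 0.153 0.   ]
blue_collar 0.74 [213.3 313. ] [0.61  0.227 0.   ]
blue_collar 0.51 [274.  272.2] [ 0.442 -0.008 -0.   ]
red_collar 0.73 [212.7 211.5] [0.363 0.309 0.   ]
red_collar 0.71 [202.1 246.5] [0.462 0.347 0.   ]
red_collar 0.63 [269.5 339.6] [ 0.574 -0.032  0.   ]
barrel 0.67 [267.5 270.9] [0.445 0.015 0.   ]
stand 0.67 [212.  311.8] [0.609 0.235 0.   ]
slide 0.62 [234.1 258.7] [0.453 0.16  0.   ]
jar_white 0.81 [254.8 353.9] [0.624 0.011 0.   ]
jar_brown 0.79 [189.4 299.9] [0.627 0.388 0.   ]
tweezers 0.67 [270.3 336.7] [ 0.567 -0.033  0.   ]
top 51.19133800010775 [[-2.9272094574503683e-06, -0.9705635152370782, 0.240845309
[... 374 characters left out ...]
.   ]
barrel 0.57 [246.2 387.7] [ 0.433 -0.043  0.   ]
plunger 0.81 [242.9 389.8] [ 0.44  -0.048  0.   ]
stand 0.56 [170.9 264.2] [0.604 0.226 0.   ]
slide 0.77 [238.  296.9] [0.451 0.153 0.   ]
jar_white 0.85 [156.1 355.8] [0.639 0.017 0.   ]
jar_brown 0.97 [164.  187.8] [0.621 0.4   0.   ]
tweezers 0.58 [184.3 384.8] [ 0.572 -0.045  0.   ]
wrist 63.299073312916725 [[0.4017254908564641, 0.8856149032802569, 0.23302976866493422, 0.15363934497429382], [0.9157600534144448, -0.3883921030284471, -0.10264062975017155, 0.5337151160187387], [-0.0003931494688165161, 0.2546327107679603, -0.9670377593664344, 0.3841459845689386], [0.0, 0.0, 0.0, 1.0]]
red_collar 0.72 [393.7 237.1] [ 0.457  0.338 -0.   ]
```

View pics/top0.png

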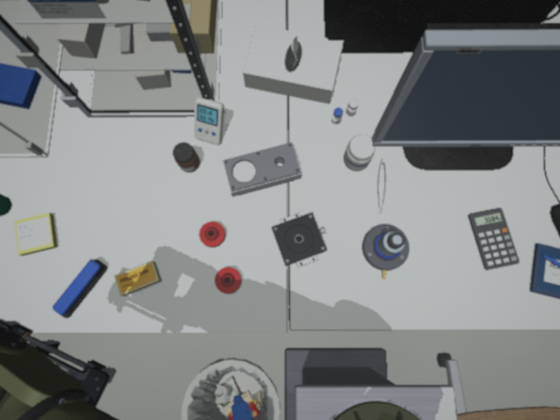

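View pics/side0.png

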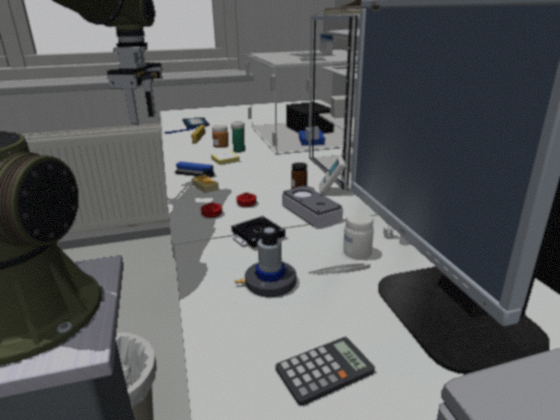

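The top view shows the die at (247,388), slide at (239,300), stand seat at (172,244) and stand hole at (161,279). The candidates for the red collar are (234,212), which is 0.57 m from the base, and (281,228), at 0.46 m. There are no others. By the description I take the farther one, (234,212), and will check it in a wrist crop.

>>> carry_out(
  moves=[
    {"linear":[0.23,-0.35,0.12],"delta_rot":[0,0,-46],"fingers":1},
    {"linear":[0.23,-0.35,0.12],"delta_rot":[0,0,-46],"fingers":1},
    {"linear":[0.23,-0.35,0.12],"delta_rot":[0,0,-46],"fingers":1},
    {"linear":[0.23,-0.35,0.12],"delta_rot":[0,0,-46],"fingers":1},
    {"linear":[0.23,-0.35,0.12],"delta_rot":[0,0,-46],"fingers":1},
    {"linear":[0.23,-0.35,0.12],"delta_rot":[0,0,-46],"fingers":1},
    {"linear":[0.23,-0.35,0.12],"delta_rot":[0,0,-46],"fingers":1},
    {"linear":[0.23,-0.35,0.12],"delta_rot":[0,0,-46],"fingers":1},
    {"linear":[0.23,-0.35,0.12],"delta_rot":[0,0,-46],"fingers":1},
    {"linear":[0.23,-0.35,0.12],"delta_rot":[0,0,-46],"fingers":1},
  ],
)

```text
time: 2.9
tcp_pos: [0.4505, 0.1545, 0.3252]
eef_rot: [0.571, 0.821, -0.0, -0.0]
wrist_force: [-0.3, 0.2, 0.3]
grip_width: 0.0943
grip_force: 0.0
```

```bash
python3 - <<'E'
from h import *
p=r.grab_frame("wrist");cv2.imwrite("pics/w1.png",p["image"])
import pickle;pickle.dump(p,open("w1.pkl","wb"))
E
```

```text
(no output)
```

View pics/w1.png

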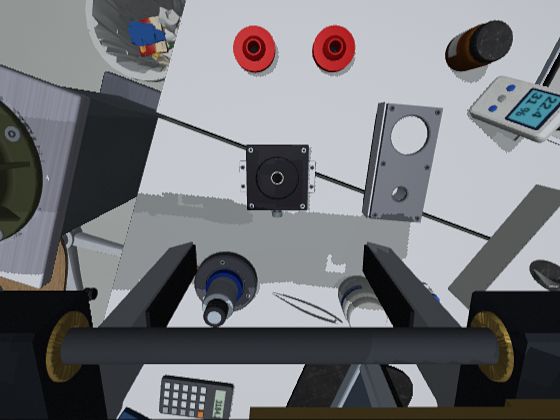

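The wrist view shows the red collars at (255,49) and (334,49), the slide seat at (277,178), the stand seat at (409,135), the stand hole at (400,194) and the die at (226,282). The right-hand collar is the far one. I'll take two more wrist views to triangulate.

>>> carry_out(
  moves=[
    {"linear":[-0.1,0,0]},
    {"linear":[-0.1,0,0]},
    {"linear":[-0.1,0,0]},
    {"linear":[-0.1,0,0]},
  ],
)

```text
schema error: expected keys linear, delta_rot, fingers
```

```bash
python3 - <<'E'
from h import *
import pickle
p=r.grab_frame("wrist");pickle.dump(p,open("w2.pkl","wb"))
E
```

>>> carry_out(
  moves=[
    {"linear":[0.1,-0.12,0]},
    {"linear":[0.1,-0.12,0]},
    {"linear":[0.1,-0.12,0]},
    {"linear":[0.1,-0.12,0]},
    {"linear":[0.1,-0.12,0]},
  ],
)

```text
schema error: expected keys linear, delta_rot, fingers
```

```bash
cat >> h.py <<'E'
def rect(p,c,z,half=.07,res=.00025):
    n=int(2*half/res)
    w=np.array([[c[0]-half,c[1]-half,z],[c[0]+half,c[1]-half,z],[c[0]+half,c[1]+half,z],[c[0]-half,c[1]+half,z]])
    src=np.float32([proj(p,X)[::-1] for X in w]);dst=np.float32([[0,0],[n,0],[n,n],[0,n]])
    return cv2.warpPerspective(p["image"],cv2.getPerspectiveTransform(src,dst),(n,n))
E
python3 - <<'E'
from h import *
import pickle
p=r.grab_frame("wrist");pickle.dump(p,open("w3.pkl","wb"))
P=[pickle.load(open(f"w{i}.pkl","rb")) for i in (1,2,3)]
p=P[0]
T={"red_far":((49,334),.02),"red_near":((49,255),.02),"slide":((178,277),.022),"seat":((135,409),.042),"hole":((194,400),.042),"die":((282,226),.022)}
rows=[]
for n,(px,z) in T.items():
    c=atz(p,*px,z); print(n,np.round(c,3)); rows.append(np.hstack([cv2.resize(rect(q,c,z),(190,190)) for q in P]))
a=np.vstack(rows[:3]);b=np.vstack(rows[3:])
v=np.hstack([a,b]);print(v.shape);cv2.imwrite("pics/rect.png",cv2.resize(v,(800,int(v.shape[0]*800/v.shape[1]))))
E
```

```text
red_far [0.459 0.335 0.02 ]
red_near [0.363 0.299 0.02 ]
slide [0.448 0.151 0.022]
seat [0.591 0.268 0.042]
hole [0.614 0.192 0.042]
die [ 0.431 -0.029  0.022]
(570, 1140, 3)
```

View pics/rect.png

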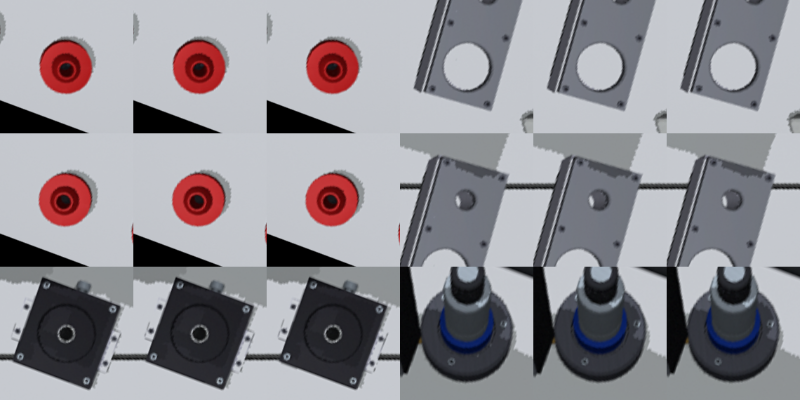

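The moves were refused because each row needs every key, so the three views are the same one. The rectified patches do show every target clearly. I'll redo the moves.

>>> carry_out(
  moves=[
    {"linear":[-0.1,0,0],"delta_rot":[0,0,0],"fingers":1},
    {"linear":[-0.1,0,0],"delta_rot":[0,0,0],"fingers":1},
    {"linear":[-0.1,0,0],"delta_rot":[0,0,0],"fingers":1},
    {"linear":[-0.1,0,0],"delta_rot":[0,0,0],"fingers":1},
  ],
)

```text
time: 3.55
tcp_pos: [0.3515, 0.1538, 0.3256]
eef_rot: [0.571, 0.821, 0.0, 0.0]
wrist_force: [0.4, 0.1, 1.1]
grip_width: 0.0938
grip_force: 0.0
```

```bash
python3 - <<'E'
from h import *
import pickle
p=r.grab_frame("wrist");pickle.dump(p,open("w2.pkl","wb"))
E
```

>>> carry_out(
  moves=[
    {"linear":[0.1,-0.12,0],"delta_rot":[0,0,0],"fingers":1},
    {"linear":[0.1,-0.12,0],"delta_rot":[0,0,0],"fingers":1},
    {"linear":[0.1,-0.12,0],"delta_rot":[0,0,0],"fingers":1},
    {"linear":[0.1,-0.12,0],"delta_rot":[0,0,0],"fingers":1},
    {"linear":[0.1,-0.12,0],"delta_rot":[0,0,0],"fingers":1},
  ],
)

```text
time: 4.22
tcp_pos: [0.4512, 0.0338, 0.3251]
eef_rot: [0.572, 0.821, -0.0, -0.0]
wrist_force: [0.4, 0.4, 0.4]
grip_width: 0.0938
grip_force: 0.0
```

```bash
cat > m.py <<'E'
from h import *
import pickle
p=r.grab_frame("wrist");pickle.dump(p,open("w3.pkl","wb"))
P=[pickle.load(open(f"w{i}.pkl","rb")) for i in (1,2,3)]
def circ(p,c,z,rad,half=None,res=.00025):
    half=half or rad*1.35
    g=cv2.GaussianBlur(cv2.cvtColor(rect(p,c,z,half,res),cv2.COLOR_BGR2GRAY),(0,0),3)
    R=rad/res
    h=cv2.HoughCircles(g,cv2.HOUGH_GRADIENT_ALT,1.5,1000,param1=60,param2=.5,minRadius=int(R*.88),maxRadius=int(R*1.12))
    if h is None: return None
    x,y,rr=h[0,0]; return np.array([c[0]-half+x*res,c[1]-half+y*res,rr*res])
T={"red_far":((.459,.335),.02,.0275),"red_near":((.363,.299),.02,.0275),"slide_seat":((.448,.151),.022,.030),"slide_hole":((.448,.151),.016,.006),"seat":((.591,.268),.042,.0255),"hole":((.614,.192),.042,.0105),"die":((.431,-.029),.022,.049)}
if __name__=="__main__":
  for n,(c,z,rad) in T.items():
    obs=[];o=[]
    for q in P:
        m=circ(q,c,z,rad)
        o.append(None if m is None else np.round(m*1000,1).tolist())
        if m is not None:
            C=np.array(q["cam_to_world"])[:3,3];d=np.array([m[0],m[1],z])-C;obs.append((C,d/np.linalg.norm(d)))
    X,e=tri(obs) if len(obs)>1 else (np.zeros(3),[])
    print(n,o,"tri mm",np.round(X*1000,1),np.round(np.array(e)*1000,1))
  for q in P: # plunger/barrel points
    print([ (l,np.round(k[0]["location"],1).tolist(),round(k[0]["score"],2)) for l in ["die_base"] if (k:=r.pinpoint(l,p))])
    break
E
python3 m.py; python3 - <<'E'
from h import *
import pickle
P=[pickle.load(open(f"w{i}.pkl","rb")) for i in (1,2,3)]
v=np.hstack([cv2.resize(rect(q,(.431,-.029),.088,.09),(260,260)) for q in P])
cv2.imwrite("pics/die.png",v)
E
```

```text
red_far [[457.8999938964844, 333.8999938964844, 28.200000762939453], [458.6000061035156, 336.5, 27.200000762939453], None] tri mm [457.6 334.4  23.6] [1.3 1.3]
red_near [[361.5, 298.29998779296875, 27.899999618530273], [360.3999938964844, 297.8999938964844, 28.299999237060547], None] tri mm [360.8 298.9  14.4] [0.2 0.2]
slide_seat [None, None, None] tri mm [0. 0. 0.] []
slide_hole [None, None, None] tri mm [0. 0. 0.] []
seat [[590.7000122070312, 270.0, 25.399999618530273], [589.2000122070312, 269.20001220703125, 23.700000762939453], [591.4000244140625, 267.0, 23.700000762939453]] tri mm [594.7 270.5  32.2] [0.6 0.4 0.3]
hole [[613.2999877929688, 192.10000610351562, 10.699999809265137], None, None] tri mm [0. 0. 0.] []
die [None, None, [430.1000061035156, -31.799999237060547, 49.099998474121094]] tri mm [0. 0. 0.] []
[('die_base', [210.9, 248.8], 0.98)]
```

View pics/die.png

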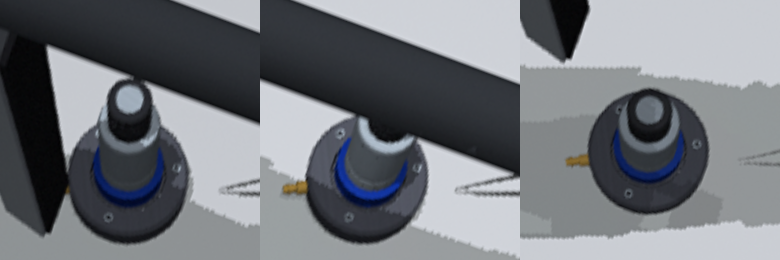

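>>> carry_out(
  moves=[
    {"linear":[-0.021,-0.066,-0.085],"delta_rot":[0,0,-3.7],"fingers":1},
    {"linear":[-0.021,-0.066,-0.085],"delta_rot":[0,0,-3.7],"fingers":1},
    {"linear":[-0.021,-0.066,-0.085],"delta_rot":[0,0,-3.7],"fingers":1},
    {"linear":[-0.021,-0.066,-0.085],"delta_rot":[0,0,-3.7],"fingers":1},
  ],
)

```text
time: 4.82
tcp_pos: [0.4306, -0.0318, 0.2416]
eef_rot: [0.597, 0.802, 0.001, 0.001]
wrist_force: [0.5, -0.6, 1.5]
grip_width: 0.0939
grip_force: 0.0
```

```bash
python3 - <<'E'
from h import *
import pickle
np.set_printoptions(precision=4,suppress=True)
print(r.read_state()["tcp_pos"])
obs={}
for n in ["wrist","top","side"]:
    p=r.grab_frame(n);pickle.dump(p,open(f"d_{n}.pkl","wb"))
    if n=="wrist": cv2.imwrite("pics/w4.png",p["image"])
    for l in ["die_base","barrel","plunger","slide","stand","red_collar"]:
        for k in r.pinpoint(l,p)[:2]:
            if k["score"]>.4: obs.setdefault(l,[]).append((n,np.round(k["location"],1),round(k["score"],2),atz(p,*k["location"],{"die_base":0,"barrel":.036,"plunger":.05,"slide":0,"stand":0,"red_collar":0}[l])))
for l in obs:
    for o in obs[l]: print(l,*o)
E
```

```text
[ 0.4306 -0.0318  0.2416]
barrel wrist [190.2 277.8] 0.9 [ 0.4298 -0.0336  0.036 ]
barrel top [246.7 388. ] 0.62 [ 0.4263 -0.035   0.036 ]
barrel side [213.9 312.4] 0.58 [0.5816 0.1537 0.036 ]
barrel side [267.9 270.8] 0.57 [ 0.4315 -0.0404  0.036 ]
plunger wrist [194.8 273.2] 0.93 [ 0.4256 -0.0373  0.05  ]
plunger top [242.8 391.4] 0.55 [ 0.4323 -0.0391  0.05  ]
slide wrist [ 32.5 338.8] 0.78 [0.4459 0.1514 0.    ]
slide top [239.3 301.4] 0.66 [0.4478 0.1434 0.    ]
slide side [235.6 256.1] 0.93 [0.4456 0.1547 0.    ]
stand wrist [  1.8 499.8] 0.73 [0.6053 0.2311 0.    ]
stand top [172.8 262.2] 0.87 [0.5995 0.2302 0.    ]
stand side [211.4 312.1] 0.81 [0.6111 0.2381 0.    ]
stand side [269.7 338.7] 0.59 [ 0.5717 -0.0324  0.    ]
die_base top [245.5 386.4] 0.67 [ 0.4341 -0.0404  0.    ]
die_base side [280.7 270. ] 0.76 [ 0.4318 -0.0292  0.    ]
red_collar top [280.8 227.3] 0.94 [0.3588 0.302  0.    ]
red_collar top [163.7 185.9] 0.71 [0.6215 0.4039 0.    ]
red_collar side [214.8 213.2] 0.81 [0.3653 0.2951 0.    ]
red_collar side [199.3 246.3] 0.55 [0.4651 0.3656 0.    ]
```

View pics/w4.png

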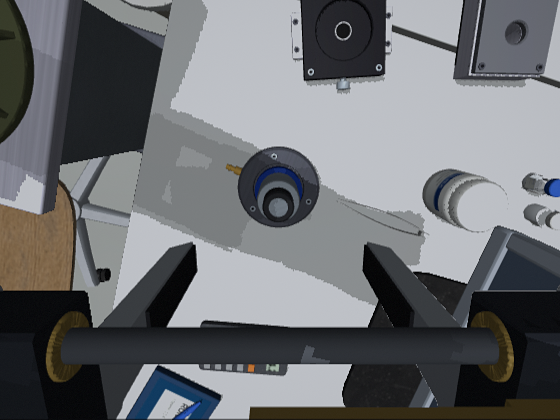

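The view shows the die disc at (278,187) and the plunger top at (278,207), between the fingers. I'll measure the plunger's height against the side view and refine the centre.

```bash
python3 - <<'E'
from h import *
import pickle
from m import circ
np.set_printoptions(precision=4,suppress=True)
w,t,s=[pickle.load(open(f"d_{n}.pkl","rb")) for n in ("wrist","top","side")]
print("tcp px",proj(w,[.4306,-.0318,.2416]))
for z,rad,nm in ((.112,.015,"head"),(.112,.011,"headface"),(.088,.022,"barreltop"),(.036,.0275,"collar"),(.022,.049,"die")):
    print(nm,circ(w,(.430,-.032),z,rad))
g=w["image"]
print("head atz",atz(w,207,278,.112))
k=s["image"]
x,y=[int(v) for v in proj(s,[.43,-.032,.112])[::-1]];print("side proj head",x,y)
a=cv2.resize(k[y-25:y+85,x-60:x+60],None,fx=4,fy=4,interpolation=cv2.INTER_CUBIC)
x2,y2=[int(v) for v in proj(w,[.43,-.032,.09])[::-1]]
b=cv2.resize(g[y2-55:y2+55,x2-40:x2+40],None,fx=4,fy=4,interpolation=cv2.INTER_CUBIC)
print(x-60,y-25,x2-40,y2-55)
cv2.imwrite("pics/c1.png",np.hstack([a,b])[:440,:800])
E
```

```text
tcp px [258.5025 278.9773]
head [ 0.4289 -0.0294  0.0139]
headface None
barreltop [ 0.4303 -0.0347  0.0209]
collar None
die [ 0.4295 -0.0359  0.0485]
head atz [ 0.4304 -0.0343  0.112 ]
side proj head 267 229
207 204 238 144
```

View pics/c1.png

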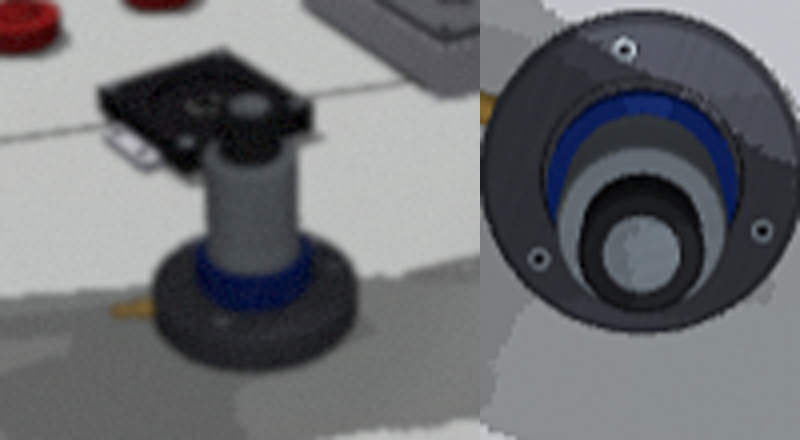

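The side crop shows the head face at about (269.5,230), against (267,229) predicted for z = 0.112, so the height agrees. In the wrist crop the head, barrel and die are concentric near (0.430,-0.0345). I'm descending on the plunger head.

>>> carry_out(
  moves=[
    {"linear":[-0.0005,-0.0025,-0.1],"delta_rot":[0,0,0],"fingers":1},
    {"linear":[-0.0005,-0.0025,-0.1],"delta_rot":[0,0,0],"fingers":1},
    {"linear":[-0.0005,-0.0025,-0.135],"delta_rot":[0,0,0],"fingers":0.2},
    {"linear":[-0.0005,-0.0025,-0.15],"delta_rot":[0,0,0],"fingers":0},
    {"linear":[-0.0005,-0.0025,-0.15],"delta_rot":[0,0,0],"fingers":-0.05},
    {"linear":[-0.0005,-0.0025,-0.15],"delta_rot":[0,0,0],"fingers":-0.05},
  ],
)

```text
time: 6.68
tcp_pos: [0.4304, -0.035, 0.0916]
eef_rot: [0.598, 0.802, 0.0, 0.001]
wrist_force: [-0.4, -1.1, -0.5]
grip_width: 0.0577
grip_force: 0.0
```

>>> carry_out(
  moves=[
    {"linear":[0,0,0],"delta_rot":[0,0,0],"fingers":-0.6},
    {"linear":[0,0,0],"delta_rot":[0,0,0],"fingers":-0.6},
    {"linear":[0,0,0],"delta_rot":[0,0,0],"fingers":-0.6},
    {"linear":[0,0,0],"delta_rot":[0,0,0],"fingers":-0.6},
  ],
  squeeze=15,
)

```text
time: 7.18
tcp_pos: [0.4298, -0.035, 0.0907]
eef_rot: [0.598, 0.802, 0.0, 0.0]
wrist_force: [-1.1, 0.1, 3.5]
grip_width: 0.0294
grip_force: 15.0
```

The plunger is gripped at 29.4 mm. I'll lift it and hover beside the stand hole to measure.

>>> carry_out(
  moves=[
    {"linear":[0,0,0.05],"delta_rot":[0,0,0],"fingers":-0.6},
    {"linear":[0,0,0.11],"delta_rot":[0,0,0],"fingers":-0.6},
    {"linear":[0.03,0.04,0.13],"delta_rot":[0,0,0],"fingers":-0.6},
    {"linear":[0.07,0.08,0.13],"delta_rot":[0,0,0],"fingers":-0.6},
    {"linear":[0.11,0.12,0.13],"delta_rot":[0,0,0],"fingers":-0.6},
    {"linear":[0.15,0.17,0.13],"delta_rot":[0,0,0],"fingers":-0.6},
    {"linear":[0.1835,0.21,0.13],"delta_rot":[0,0,0],"fingers":-0.6},
    {"linear":[0.1835,0.227,0.13],"delta_rot":[0,0,0],"fingers":-0.6},
    {"linear":[0.1835,0.227,0.13],"delta_rot":[0,0,0],"fingers":-0.6},
    {"linear":[0.1835,0.227,0.13],"delta_rot":[0,0,0],"fingers":-0.6},
  ],
)

```text
time: 8.43
tcp_pos: [0.6127, 0.191, 0.2209]
eef_rot: [0.598, 0.802, 0.0, 0.0]
wrist_force: [-0.6, -0.3, -0.9]
grip_width: 0.0297
grip_force: 15.0
```

```bash
cat > look.py <<'E'
from h import *
import pickle,sys
np.set_printoptions(precision=4,suppress=True)
p=r.grab_frame("wrist");pickle.dump(p,open(sys.argv[1]+".pkl","wb"));cv2.imwrite("pics/"+sys.argv[1]+".png",p["image"])
print(r.read_state()["tcp_pos"],r.read_state()["time"])
E
cat m.py | sed 's/^p=r.grab.*//' > m2.py; sed -i '/^P=/d' m2.py; mv m2.py m.py
python3 look.py h1; python3 - <<'E'
from m import *
p=pickle.load(open("h1.pkl","rb"));np.set_printoptions(precision=4,suppress=True)
for n,c,z,rad in (("hole",(.613,.192),.042,.0105),("seat",(.591,.268),.042,.0255),("slide",(.448,.151),.022,.03)):
    print(n,circ(p,c,z,rad),circ(p,c,z,rad,rad*1.8))
E
```

```text
[0.6129 0.1909 0.2211] 8.475
hole None None
seat [0.5929 0.2688 0.0269] [0.5931 0.269  0.0269]
slide None None
```

View pics/h1.png

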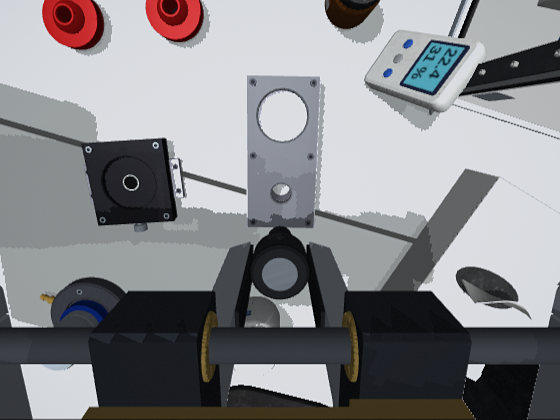

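The view shows the stand square to the tool, with its seat at (282,115), its hole at (281,192) and the plunger upright at (280,270). I'm triangulating against w1 and w2.

```bash
cat > tris.py <<'E'
from m import *
np.set_printoptions(precision=4,suppress=True)
def blob(p,c,z,half,kind):
    a=rect(p,c,z,half).astype(int); g=a.sum(2)/3
    m=(g>165) if kind=="w" else (g<60)
    m=cv2.morphologyEx(m.astype(np.uint8),cv2.MORPH_OPEN,np.ones((5,5)))
    n,l,s,ce=cv2.connectedComponentsWithStats(m)
    if n<2: return None
    i=min(range(1,n),key=lambda i:np.hypot(*(ce[i]-a.shape[0]/2))+ (0 if s[i,4]>300 else 1e4))
    cs,_=cv2.findContours((l==i).astype(np.uint8),cv2.RETR_EXTERNAL,cv2.CHAIN_APPROX_NONE)
    cc=cs[0];e=cv2.fitEllipse(cc)
    return np.array([c[0]-half+e[0][0]*.00025,c[1]-half+e[0][1]*.00025,e[1][0]*.25,e[1][1]*.25])
E
python3 - <<'E'
from tris import *
q=[pickle.load(open(n+".pkl","rb")) for n in ("w1","w2","w3","h1")]
obs=[]
for p in q:
    m=blob(p,(.592,.269),.042,.036,"w");print("seat",m)
    C=np.array(p["cam_to_world"])[:3,3];d=np.array([m[0],m[1],.042])-C;obs.append((C,d/np.linalg.norm(d)))
print(tri(obs))
p1,p4=q[0],q[3]
print("hole",tri([ray(p1,194,400),ray(p4,192,280.5)]),atz(p4,192,280.5,.042),atz(p1,194,400,.042))
for rc in ((76,247),(76,320),(225,248),(228,315)): print(atz(p4,*rc,.042))
cv2.imwrite("pics/h1c.png",cv2.resize(np.hstack([rect(p4,(.613,.192),.042,.02),rect(p4,(.592,.269),.042,.04)[::2,::2]]),None,fx=2.4,fy=2.4))
E
```

```text
seat [ 0.5906  0.2682 46.4562 48.0618]
seat [ 0.5894  0.2683 45.5747 48.081 ]
seat NoneTraceback (most recent call last):
  File "<stdin>", line 6, in <module>
TypeError: 'NoneType' object is not subscriptable
```

```bash
python3 - <<'E'
from tris import *
q=[pickle.load(open(n+".pkl","rb")) for n in ("w1","w2","h1")]
obs=[]
for p in q:
    m=blob(p,(.592,.269),.042,.036,"w");print("seat",m)
    C=np.array(p["cam_to_world"])[:3,3];d=np.array([m[0],m[1],.042])-C;obs.append((C,d/np.linalg.norm(d)))
print(tri(obs))
p1,p4=q[0],q[2]
print("hole",tri([ray(p1,194,400),ray(p4,192,280.5)]),atz(p4,192,280.5,.042),atz(p1,194,400,.042))
for rc in ((76,247),(76,320),(225,248),(228,315)): print(atz(p4,*rc,.042))
cv2.imwrite("pics/h1c.png",cv2.resize(np.hstack([rect(p4,(.613,.192),.042,.02),rect(p4,(.592,.269),.042,.04)[::2,::2]]),None,fx=2.4,fy=2.4))
E
```

```text
seat [ 0.5906  0.2682 46.4562 48.0618]
seat [ 0.5894  0.2683 45.5747 48.081 ]
seat [ 0.5929  0.2687 48.375  48.8673]
(array([0.5929, 0.2688, 0.0357]), [6.026159721132199e-05, 0.00011248205409731392, 8.84296965979678e-05])
hole (array([0.6137, 0.1929, 0.0433]), [0.0006306868417582695, 0.0006306868417582522]) [0.6135 0.1932 0.042 ] [0.6144 0.1922 0.042 ]
[0.5488 0.295  0.042 ]
[0.6175 0.3155 0.042 ]
[0.5899 0.1477 0.042 ]
[0.6614 0.1654 0.042 ]
```

View pics/h1c.png

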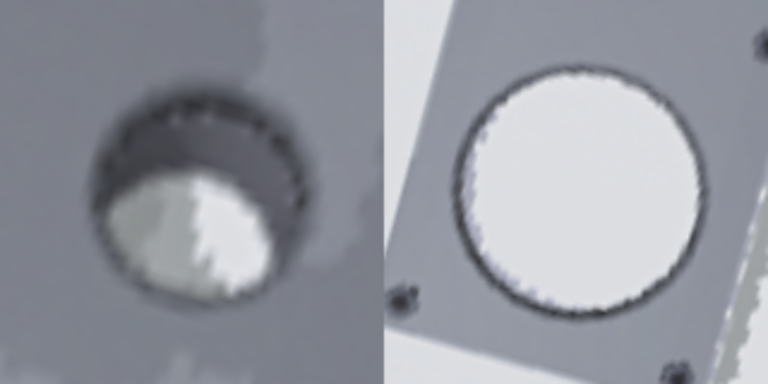

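The seat centre is (0.593,0.269) and the hole centre is (0.6138,0.1925), 79 mm apart at z ≈ 0.042, which matches the text. I'm lowering the plunger.

>>> carry_out(
  moves=[
    {"linear":[0.001,0.0015,-0.06],"delta_rot":[0,0,0],"fingers":-0.6},
    {"linear":[0.001,0.0015,-0.11],"delta_rot":[0,0,0],"fingers":-0.6},
    {"linear":[0.001,0.0015,-0.128],"delta_rot":[0,0,0],"fingers":-0.6},
    {"linear":[0.001,0.0015,-0.138],"delta_rot":[0,0,0],"fingers":-0.6},
    {"linear":[0.001,0.0015,-0.15],"delta_rot":[0,0,0],"fingers":-0.6},
    {"linear":[0.001,0.0015,-0.162],"delta_rot":[0,0,0],"fingers":-0.6},
    {"linear":[0.001,0.0015,-0.174],"delta_rot":[0,0,0],"fingers":-0.6},
    {"linear":[0.001,0.0015,-0.175],"delta_rot":[0,0,0],"fingers":-0.6},
    {"linear":[0.001,0.0015,-0.175],"delta_rot":[0,0,0],"fingers":-0.6},
  ],
)

```text
time: 9.6
tcp_pos: [0.6142, 0.1936, 0.0456]
eef_rot: [0.598, 0.802, -0.0, -0.0]
wrist_force: [-0.5, -0.3, -0.7]
grip_width: 0.0295
grip_force: 15.0
```

>>> carry_out(
  moves=[
    {"linear":[0,0,0],"delta_rot":[0,0,0],"fingers":-0.2},
    {"linear":[0,0,0],"delta_rot":[0,0,0],"fingers":0},
    {"linear":[0,0,0],"delta_rot":[0,0,0],"fingers":0.1},
    {"linear":[0,0,0],"delta_rot":[0,0,0],"fingers":0.1},
    {"linear":[0,0,0.03],"delta_rot":[0,0,0],"fingers":0.1},
    {"linear":[0,0,0.08],"delta_rot":[0,0,0],"fingers":0.4},
    {"linear":[0,0,0.14],"delta_rot":[0,0,0],"fingers":0.4},
    {"linear":[0,0,0.17],"delta_rot":[0,0,0],"fingers":0.4},
    {"linear":[0,0,0.17],"delta_rot":[0,0,0],"fingers":0.4},
  ],
)

```text
time: 10.72
tcp_pos: [0.6149, 0.1938, 0.2181]
eef_rot: [0.598, 0.802, 0.002, 0.001]
wrist_force: [1.2, 0.0, -0.5]
grip_width: 0.0661
grip_force: 0.0
```

```bash
python3 look.py h2; python3 - <<'E'
from h import *
import pickle
p=pickle.load(open("h2.pkl","rb"))
cv2.imwrite("pics/h2c.png",cv2.resize(p["image"][60:260,200:400],None,fx=2.5,fy=2.5))
E
```

```text
[0.6143 0.1936 0.2157] 10.775
```

View pics/h2c.png

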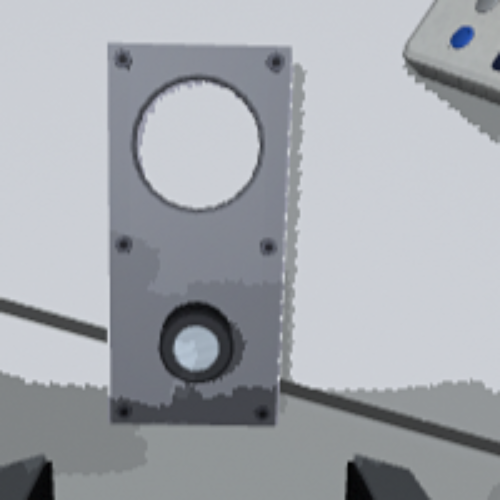

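The plunger is seated upright in the hole. Next is the barrel.

>>> carry_out(
  moves=[
    {"linear":[-0.04,-0.05,0],"delta_rot":[0,0,0],"fingers":0.6},
    {"linear":[-0.08,-0.1,0],"delta_rot":[0,0,0],"fingers":0.6},
    {"linear":[-0.12,-0.15,0],"delta_rot":[0,0,0],"fingers":0.6},
    {"linear":[-0.16,-0.2,0],"delta_rot":[0,0,0],"fingers":0.6},
    {"linear":[-0.184,-0.228,0],"delta_rot":[0,0,0],"fingers":0.6},
    {"linear":[-0.184,-0.228,0],"delta_rot":[0,0,0],"fingers":0.6},
    {"linear":[-0.184,-0.228,0],"delta_rot":[0,0,0],"fingers":0.6},
  ],
)

```text
time: 11.65
tcp_pos: [0.4302, -0.0341, 0.2147]
eef_rot: [0.598, 0.802, -0.0, -0.001]
wrist_force: [0.3, 0.0, 0.1]
grip_width: 0.0757
grip_force: 0.0
```

```bash
python3 look.py b1; python3 - <<'E'
from tris import *
p=pickle.load(open("b1.pkl","rb"))
for z,rad in ((.088,.022),(.088,.01),(.036,.0275),(.022,.03),(.022,.049)): print(z,rad,circ(p,(.430,-.0345),z,rad))
a=np.hstack([rect(p,(.430,-.0345),.088,.03),rect(p,(.430,-.0345),.022,.06)[::2,::2]])
cv2.imwrite("pics/b1c.png",cv2.resize(a,None,fx=1.6,fy=1.6))
E
```

```text
[ 0.4304 -0.0339  0.2148] 11.7
0.088 0.022 [ 0.4303 -0.0342  0.0206]
0.088 0.01 [ 0.4296 -0.0337  0.0098]
0.036 0.0275 None
0.022 0.03 None
0.022 0.049 [ 0.4302 -0.0335  0.0486]
```

View pics/b1c.png

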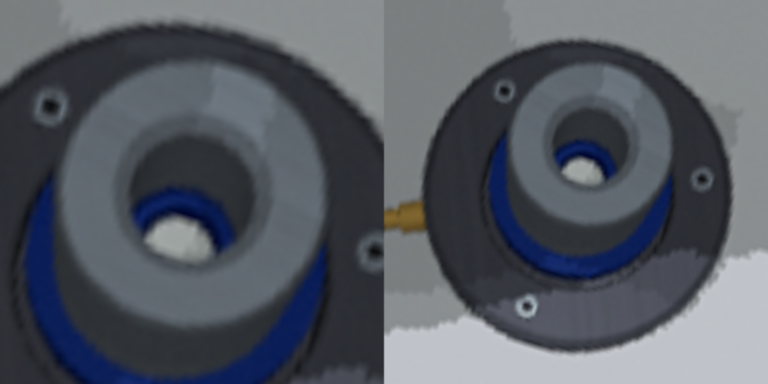

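The barrel and die are concentric at (0.430,-0.034), directly under the TCP, with the pellet visible through the bore. I'm descending to grip.

>>> carry_out(
  moves=[
    {"linear":[0,0,-0.06],"delta_rot":[0,0,0],"fingers":0.6},
    {"linear":[0,0,-0.12],"delta_rot":[0,0,0],"fingers":0.5},
    {"linear":[0,0,-0.15],"delta_rot":[0,0,0],"fingers":0.3},
    {"linear":[0,0,-0.165],"delta_rot":[0,0,0],"fingers":0.15},
    {"linear":[0,0,-0.165],"delta_rot":[0,0,0],"fingers":0.1},
    {"linear":[0,0,-0.165],"delta_rot":[0,0,0],"fingers":-0.3},
    {"linear":[0,0,-0.165],"delta_rot":[0,0,0],"fingers":-0.3},
    {"linear":[0,0,-0.165],"delta_rot":[0,0,0],"fingers":-0.3},
    {"linear":[0,0,-0.165],"delta_rot":[0,0,0],"fingers":-0.3},
  ],
  squeeze=20,
)

```text
time: 12.82
tcp_pos: [0.4308, -0.0345, 0.0513]
eef_rot: [0.598, 0.802, 0.001, 0.001]
wrist_force: [-1.2, 0.4, 7.7]
grip_width: 0.0446
grip_force: 20.0
```

>>> carry_out(
  moves=[
    {"linear":[0,0,0.03],"delta_rot":[0,0,0],"fingers":-0.3},
    {"linear":[0,0,0.08],"delta_rot":[0,0,0],"fingers":-0.3},
    {"linear":[0,0,0.13],"delta_rot":[0,0,0],"fingers":-0.3},
    {"linear":[0.025,0.045,0.13],"delta_rot":[0,0,0],"fingers":-0.3},
    {"linear":[0.05,0.095,0.13],"delta_rot":[0,0,0],"fingers":-0.3},
    {"linear":[0.08,0.15,0.13],"delta_rot":[0,0,0],"fingers":-0.3},
    {"linear":[0.11,0.205,0.13],"delta_rot":[0,0,0],"fingers":-0.3},
    {"linear":[0.14,0.255,0.13],"delta_rot":[0,0,0],"fingers":-0.3},
    {"linear":[0.1625,0.29,0.13],"delta_rot":[0,0,0],"fingers":-0.3},
    {"linear":[0.1625,0.303,0.13],"delta_rot":[0,0,0],"fingers":-0.3},
    {"linear":[0.1625,0.303,0.13],"delta_rot":[0,0,0],"fingers":-0.3},
    {"linear":[0.1625,0.303,0.13],"delta_rot":[0,0,0],"fingers":-0.3},
  ],
)

```text
time: 14.32
tcp_pos: [0.5924, 0.2676, 0.1807]
eef_rot: [0.598, 0.802, -0.0, 0.0]
wrist_force: [0.2, -0.0, -1.7]
grip_width: 0.0451
grip_force: 20.0
```

```bash
python3 look.py b2; python3 - <<'E'
from tris import *
p=pickle.load(open("b2.pkl","rb"))
print(circ(p,(.593,.269),.042,.0255), "barrel top z~.218", circ(p,(.593,.269),.2165,.022),circ(p,(.593,.269),.2165,.01))
E
```

```text
[0.5925 0.2675 0.1809] 14.375
[0.5927 0.2695 0.0243] barrel top z~.218 [0.5922 0.2682 0.0209] [0.5926 0.2686 0.0099]
```

View pics/b2.png

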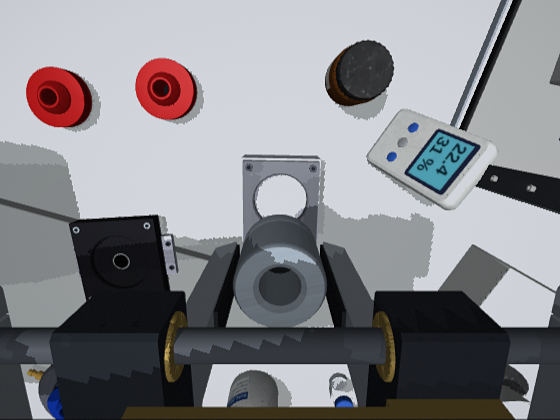

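The barrel is upright over the seat and the offset is about 1 mm. Before descending I'll check the leaning meter's height for body clearance.

```bash
python3 - <<'E'
from tris import *
a,b,c=[pickle.load(open(n+".pkl","rb")) for n in ("h1","b2","w1")]
for u,v in (((32,400),(110,402)),((78,366),(155,368)),((48,483),(143,497)),((107,437),(208,450))): print(tri([ray(a,*u),ray(b,*v)]))
print(tri([ray(c,77,501),ray(b,110,402)]),tri([ray(c,107,469),ray(b,155,368)]))
E
```

```text
(array([0.6857, 0.385 , 0.0069]), [0.001099351747871055, 0.0010993517478706883])
(array([0.6687, 0.3334, 0.0041]), [0.00018711106463533387, 0.00018711106463530238])
(array([0.7444, 0.3728, 0.0775]), [0.001080015470382753, 0.0010800154703829489])
(array([0.7186, 0.3133, 0.0964]), [0.0018266992728703457, 0.001826699272870251])
(array([0.6821, 0.3829, 0.0162]), [0.0006322983032489071, 0.0006322983032489519]) (array([0.6663, 0.3344, 0.0076]), [0.0015204328636464713, 0.0015204328636465266])
```

The meter stays below 0.10 m and the gripper body above 0.147 m, so it is clear.

>>> carry_out(
  moves=[
    {"linear":[0.0005,0.001,-0.055],"delta_rot":[0,0,0],"fingers":-0.3},
    {"linear":[0.0005,0.001,-0.105],"delta_rot":[0,0,0],"fingers":-0.3},
    {"linear":[0.0005,0.001,-0.116],"delta_rot":[0,0,0],"fingers":-0.3},
    {"linear":[0.0005,0.001,-0.121],"delta_rot":[0,0,0],"fingers":-0.3},
    {"linear":[0.0005,0.001,-0.126],"delta_rot":[0,0,0],"fingers":-0.3},
    {"linear":[0.0005,0.001,-0.131],"delta_rot":[0,0,0],"fingers":-0.3},
    {"linear":[0.0005,0.001,-0.131],"delta_rot":[0,0,0],"fingers":-0.3},
  ],
)

```text
time: 15.25
tcp_pos: [0.5932, 0.2696, 0.0497]
eef_rot: [0.598, 0.802, 0.0, 0.0]
wrist_force: [-0.1, -0.1, -2.8]
grip_width: 0.045
grip_force: 20.0
```

>>> carry_out(
  moves=[
    {"linear":[0,0,0],"delta_rot":[0,0,0],"fingers":0.1},
    {"linear":[0,0,0],"delta_rot":[0,0,0],"fingers":0.3},
    {"linear":[0,0,0],"delta_rot":[0,0,0],"fingers":0.3},
    {"linear":[0,0,0],"delta_rot":[0,0,0],"fingers":0.3},
    {"linear":[0,0,0.03],"delta_rot":[0,0,0],"fingers":0.4},
    {"linear":[0,0,0.08],"delta_rot":[0,0,0],"fingers":0.6},
    {"linear":[0,0,0.14],"delta_rot":[0,0,0],"fingers":0.6},
    {"linear":[0,0,0.165],"delta_rot":[0,0,0],"fingers":0.6},
    {"linear":[0,0,0.165],"delta_rot":[0,0,0],"fingers":0.6},
  ],
)

```text
time: 16.38
tcp_pos: [0.5937, 0.2698, 0.2164]
eef_rot: [0.598, 0.802, 0.002, 0.001]
wrist_force: [0.9, 1.2, -0.7]
grip_width: 0.0753
grip_force: 0.0
```

```bash
python3 look.py b3; python3 - <<'E'
from tris import *
p=pickle.load(open("b3.pkl","rb"))
print("barrel top",circ(p,(.593,.269),.086,.022),circ(p,(.593,.269),.086,.01),"slide",circ(p,(.448,.151),.022,.03))
E
```

```text
[0.5931 0.2696 0.2142] 16.425
barrel top [0.5933 0.2693 0.0208] [0.5926 0.2709 0.0102] slide None
```

>>> carry_out(
  moves=[
    {"linear":[-0.035,-0.028,0],"delta_rot":[0,0,0],"fingers":0.6},
    {"linear":[-0.07,-0.056,0],"delta_rot":[0,0,0],"fingers":0.6},
    {"linear":[-0.11,-0.09,0],"delta_rot":[0,0,0],"fingers":0.6},
    {"linear":[-0.145,-0.118,0],"delta_rot":[0,0,0],"fingers":0.6},
    {"linear":[-0.145,-0.118,0],"delta_rot":[0,0,0],"fingers":0.6},
    {"linear":[-0.145,-0.118,0],"delta_rot":[0,0,0],"fingers":0.6},
  ],
)

```text
time: 17.18
tcp_pos: [0.4483, 0.1517, 0.2136]
eef_rot: [0.598, 0.802, -0.0, -0.0]
wrist_force: [0.1, 0.4, -0.5]
grip_width: 0.0756
grip_force: 0.0
```

```bash
python3 look.py s1; python3 - <<'E'
from tris import *
p=pickle.load(open("s1.pkl","rb"))
for z,rad in ((.022,.03),(.016,.006),(.016,.0045)): print(circ(p,(.448,.151),z,rad))
a=rect(p,(.448,.151),.022,.04)[::2,::2]; a=cv2.convertScaleAbs(cv2.resize(a,None,fx=2.4,fy=2.4),alpha=3)
b=p["image"][60:260,30:430]; b=cv2.resize(b,(384*2,384))[:,:400]
cv2.imwrite("pics/s1c.png",np.hstack([a,b]))
# table height check of the slide via two shots (w1, s1): beam hole
q=pickle.load(open("w1.pkl","rb"));print(tri([ray(q,178,277),ray(p,*proj(p,[.448,.151,.016]))]))
E
```

```text
[0.4485 0.1519 0.2136] 17.225
None
None
None
(array([ 0.45  ,  0.1449, -0.0161]), [0.0002049409174762112, 0.0002049409174761399])
```

View pics/s1c.png

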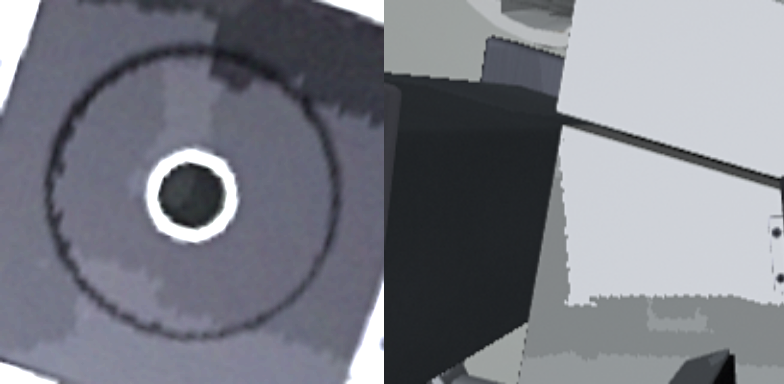

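The barrel is parked at (0.5933,0.2693) and the slide seat ring is centred at (0.4483,0.151). Now I go to the blue collar.

>>> carry_out(
  moves=[
    {"linear":[-0.005,-0.05,0],"delta_rot":[0,0,0],"fingers":0.6},
    {"linear":[-0.01,-0.1,0],"delta_rot":[0,0,0],"fingers":0.6},
    {"linear":[-0.018,-0.15,0],"delta_rot":[0,0,0],"fingers":0.6},
    {"linear":[-0.018,-0.186,0],"delta_rot":[0,0,0],"fingers":0.6},
    {"linear":[-0.018,-0.186,0],"delta_rot":[0,0,0],"fingers":0.6},
    {"linear":[-0.018,-0.186,0],"delta_rot":[0,0,0],"fingers":0.6},
  ],
)

```text
time: 17.98
tcp_pos: [0.4305, -0.0338, 0.214]
eef_rot: [0.598, 0.802, -0.0, -0.0]
wrist_force: [-0.4, -0.3, 0.4]
grip_width: 0.0752
grip_force: 0.0
```

```bash
python3 look.py k1; cat >> tris.py <<'E'
def col(p,c,z,half,kind):
    "centre of coloured disc (b or r) or bright ring (w), at plane z"
    a=rect(p,c,z,half).astype(int);B,G,R=a[...,0],a[...,1],a[...,2]
    m={"b":(B>R+25),"r":(R>B+50),"w":(a.min(2)>110)}[kind].astype(np.uint8)
    m=cv2.morphologyEx(m,cv2.MORPH_CLOSE,np.ones((9,9)))
    cs,_=cv2.findContours(m,cv2.RETR_EXTERNAL,cv2.CHAIN_APPROX_NONE)
    cc=max(cs,key=cv2.contourArea);e=cv2.fitEllipse(cv2.convexHull(cc))
    return np.array([c[0]-half+e[0][0]*.00025,c[1]-half+e[0][1]*.00025,e[1][0]*.25,e[1][1]*.25])
def tz(ps,c,z,half,kind):
    obs=[]
    for p in ps:
        m=col(p,c,z,half,kind);print(kind,m);C=np.array(p["cam_to_world"])[:3,3];d=np.array([m[0],m[1],z])-C;obs.append((C,d/np.linalg.norm(d)))
    if len(obs)>1: print(tri(obs))
E
python3 - <<'E'
from tris import *
L=lambda *n:[pickle.load(open(k+".pkl","rb")) for k in n]
print("blue");tz(L("k1"),(.430,-.034),.036,.045,"b")
print("slide hole");tz(L("w1","w3","s1","h1"),(.448,.151),.016,.014,"w")
print("red far");tz(L("w1","w2","h1","b2"),(.459,.335),.02,.04,"r")
print(circ(L("k1")[0],(.430,-.034),.022,.049),circ(L("k1")[0],(.430,-.034),.036,.0275))
E
```

```text
[ 0.4304 -0.0336  0.2141] 18.025
blue
b [ 0.4302 -0.0339 55.3125 56.7843]
slide hole
w [ 0.4463  0.1494 13.8396 17.897 ]
w [ 0.448   0.1503 18.1681 18.4051]
w [ 0.4481  0.1504 18.2814 18.6776]
w [ 0.4482  0.1503 18.3948 18.6771]
(array([0.4476, 0.15  , 0.0155]), [0.001484657666193642, 0.0005651618477111276, 0.0005847930813992826, 0.0004044069383063645])
red far
r [ 0.4582  0.3359 54.9943 55.9618]
r [ 0.4571  0.3356 54.8457 58.3272]
r [ 0.4599  0.3347 51.9659 55.0632]
r [ 0.4592  0.3367 54.9341 55.6108]
(array([0.4582, 0.3364, 0.0161]), [0.0005324551293000974, 0.00016253516652707813, 0.0009480089383609675, 0.0004543633731833237])
[ 0.4306 -0.0319  0.0485] None
```

The measured heights agree: slide floor 15.5 mm, red collar on the table. I'm gripping the blue collar.

>>> carry_out(
  moves=[
    {"linear":[0,0,-0.06],"delta_rot":[0,0,0],"fingers":0.6},
    {"linear":[0,0,-0.12],"delta_rot":[0,0,0],"fingers":0.6},
    {"linear":[0,0,-0.17],"delta_rot":[0,0,0],"fingers":0.5},
    {"linear":[0,0,-0.188],"delta_rot":[0,0,0],"fingers":0.4},
    {"linear":[0,0,-0.1895],"delta_rot":[0,0,0],"fingers":0.35},
    {"linear":[0,0,-0.1895],"delta_rot":[0,0,0],"fingers":0},
    {"linear":[0,0,-0.1895],"delta_rot":[0,0,0],"fingers":0},
    {"linear":[0,0,-0.1895],"delta_rot":[0,0,0],"fingers":0},
    {"linear":[0,0,-0.1895],"delta_rot":[0,0,0],"fingers":0},
  ],
  squeeze=20,
)

```text
time: 19.15
tcp_pos: [0.4306, -0.0343, 0.0257]
eef_rot: [0.598, 0.802, 0.0, 0.001]
wrist_force: [-1.8, 1.9, 6.7]
grip_width: 0.0541
grip_force: 20.0
```

>>> carry_out(
  moves=[
    {"linear":[0,0,0.015],"delta_rot":[0,0,0],"fingers":0},
    {"linear":[0,0,0.045],"delta_rot":[0,0,0],"fingers":0},
    {"linear":[0,0.015,0.08],"delta_rot":[0,0,0],"fingers":0},
    {"linear":[0.005,0.05,0.08],"delta_rot":[0,0,0],"fingers":0},
    {"linear":[0.01,0.095,0.08],"delta_rot":[0,0,0],"fingers":0},
    {"linear":[0.015,0.14,0.08],"delta_rot":[0,0,0],"fingers":0},
    {"linear":[0.018,0.172,0.08],"delta_rot":[0,0,0],"fingers":0},
    {"linear":[0.018,0.1845,0.08],"delta_rot":[0,0,0],"fingers":0},
    {"linear":[0.018,0.1845,0.08],"delta_rot":[0,0,0],"fingers":0},
    {"linear":[0.018,0.1845,0.08],"delta_rot":[0,0,0],"fingers":0},
  ],
)

```text
time: 20.4
tcp_pos: [0.4481, 0.1491, 0.1051]
eef_rot: [0.598, 0.801, -0.0, 0.0]
wrist_force: [0.1, -0.7, -1.5]
grip_width: 0.0546
grip_force: 20.0
```

```bash
python3 look.py k2; python3 - <<'E'
from tris import *
L=lambda *n:[pickle.load(open(k+".pkl","rb")) for k in n]
s=r.read_state();print(s["tcp_pos"],s["eef_rot"],s["wrist_force"]);tz(L("k2"),s["tcp_pos"][:2],s["tcp_pos"][2]+.0105,.045,"b")
E
```

```text
[0.4482 0.1491 0.1051] 20.45
[0.4482 0.1491 0.1051] [ 0.5981  0.8014 -0.0001  0.    ] [-0.6099 -0.1396 -0.8279]
b [ 0.4478  0.1507 54.5016 58.3568]
```

>>> carry_out(
  moves=[
    {"linear":[0.0003,0.0006,-0.04],"delta_rot":[0,0,0],"fingers":0},
    {"linear":[0.0003,0.0006,-0.066],"delta_rot":[0,0,0],"fingers":0},
    {"linear":[0.0003,0.0006,-0.071],"delta_rot":[0,0,0],"fingers":0},
    {"linear":[0.0003,0.0006,-0.075],"delta_rot":[0,0,0],"fingers":0},
    {"linear":[0.0003,0.0006,-0.079],"delta_rot":[0,0,0],"fingers":0},
    {"linear":[0.0003,0.0006,-0.079],"delta_rot":[0,0,0],"fingers":0},
    {"linear":[0.0003,0.0006,-0.079],"delta_rot":[0,0,0],"fingers":0},
  ],
)

```text
time: 21.32
tcp_pos: [0.4487, 0.1507, 0.0263]
eef_rot: [0.598, 0.802, 0.0, 0.0]
wrist_force: [-1.3, 0.3, -1.3]
grip_width: 0.0545
grip_force: 20.0
```

>>> carry_out(
  moves=[
    {"linear":[0,0,0],"delta_rot":[0,0,0],"fingers":0.3},
    {"linear":[0,0,0],"delta_rot":[0,0,0],"fingers":0.5},
    {"linear":[0,0,0],"delta_rot":[0,0,0],"fingers":0.6},
    {"linear":[0,0,0],"delta_rot":[0,0,0],"fingers":0.6},
    {"linear":[0,0,0.03],"delta_rot":[0,0,0],"fingers":0.6},
    {"linear":[0,0,0.08],"delta_rot":[0,0,0],"fingers":0.6},
    {"linear":[0,0,0.14],"delta_rot":[0,0,0],"fingers":0.6},
    {"linear":[0,0,0.16],"delta_rot":[0,0,0],"fingers":0.6},
    {"linear":[0,0,0.16],"delta_rot":[0,0,0],"fingers":0.6},
  ],
)

```text
time: 22.45
tcp_pos: [0.4489, 0.1508, 0.187]
eef_rot: [0.598, 0.802, 0.001, 0.001]
wrist_force: [-0.0, -0.1, -0.1]
grip_width: 0.0753
grip_force: 0.0
```

```bash
python3 look.py k3; python3 - <<'E'
from tris import *
L=lambda *n:[pickle.load(open(k+".pkl","rb")) for k in n]
tz(L("k3"),(.4485,.151),.036,.045,"b")
E
```

```text
[0.4483 0.1507 0.1855] 22.5
b [ 0.4486  0.1512 55.804  57.3531]
```

>>> carry_out(
  moves=[
    {"linear":[0.002,0.05,0],"delta_rot":[0,0,0],"fingers":0.6},
    {"linear":[0.005,0.1,0],"delta_rot":[0,0,0],"fingers":0.6},
    {"linear":[0.01,0.15,0],"delta_rot":[0,0,0],"fingers":0.6},
    {"linear":[0.01,0.185,0],"delta_rot":[0,0,0],"fingers":0.6},
    {"linear":[0.01,0.185,0],"delta_rot":[0,0,0],"fingers":0.6},
    {"linear":[0.01,0.185,0],"delta_rot":[0,0,0],"fingers":0.6},
  ],
)

```text
time: 23.25
tcp_pos: [0.4581, 0.335, 0.1845]
eef_rot: [0.598, 0.802, -0.001, -0.0]
wrist_force: [0.5, -0.5, 0.8]
grip_width: 0.0751
grip_force: 0.0
```

```bash
python3 look.py r1; python3 - <<'E'
from tris import *
L=lambda *n:[pickle.load(open(k+".pkl","rb")) for k in n]
p=L("r1")
tz(p,(.459,.336),.02,.04,"r"); print("near"); tz(p,(.361,.299),.02,.04,"r")
cv2.imwrite("pics/r1c.png",p[0]["image"])
E
```

```text
[0.4583 0.3348 0.185 ] 23.3
r [ 0.4584  0.3373 54.7155 55.2089]
near
r [ 0.361   0.3006 54.6548 55.4246]
```

View pics/r1c.png

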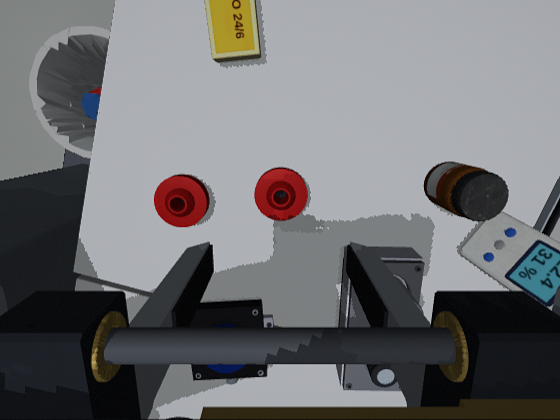

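The picture shows the two red collars at (180,200) near and (281,194) far. The far one is between the fingers at (0.4584,0.337), and it is the one to take. The jars are untouched.

>>> carry_out(
  moves=[
    {"linear":[0,0.002,-0.06],"delta_rot":[0,0,0],"fingers":0.6},
    {"linear":[0,0.002,-0.12],"delta_rot":[0,0,0],"fingers":0.6},
    {"linear":[0,0.002,-0.16],"delta_rot":[0,0,0],"fingers":0.5},
    {"linear":[0,0.002,-0.1755],"delta_rot":[0,0,0],"fingers":0.4},
    {"linear":[0,0.002,-0.1755],"delta_rot":[0,0,0],"fingers":0.35},
    {"linear":[0,0.002,-0.1755],"delta_rot":[0,0,0],"fingers":0},
    {"linear":[0,0.002,-0.1755],"delta_rot":[0,0,0],"fingers":0},
    {"linear":[0,0.002,-0.1755],"delta_rot":[0,0,0],"fingers":0},
    {"linear":[0,0.002,-0.1755],"delta_rot":[0,0,0],"fingers":0},
  ],
  squeeze=20,
)

```text
time: 24.42
tcp_pos: [0.4593, 0.3381, 0.0121]
eef_rot: [0.598, 0.802, 0.001, 0.001]
wrist_force: [-0.8, -1.1, 7.7]
grip_width: 0.0542
grip_force: 20.0
```

>>> carry_out(
  moves=[
    {"linear":[0,0,0.03],"delta_rot":[0,0,0],"fingers":0},
    {"linear":[0,0,0.08],"delta_rot":[0,0,0],"fingers":0},
    {"linear":[0,-0.02,0.1],"delta_rot":[0,0,0],"fingers":0},
    {"linear":[-0.005,-0.07,0.1],"delta_rot":[0,0,0],"fingers":0},
    {"linear":[-0.01,-0.125,0.1],"delta_rot":[0,0,0],"fingers":0},
    {"linear":[-0.015,-0.18,0.1],"delta_rot":[0,0,0],"fingers":0},
    {"linear":[-0.02,-0.235,0.1],"delta_rot":[0,0,0],"fingers":0},
    {"linear":[-0.0285,-0.29,0.1],"delta_rot":[0,0,0],"fingers":0},
    {"linear":[-0.0285,-0.34,0.1],"delta_rot":[0,0,0],"fingers":0},
    {"linear":[-0.0285,-0.371,0.1],"delta_rot":[0,0,0],"fingers":0},
    {"linear":[-0.0285,-0.371,0.1],"delta_rot":[0,0,0],"fingers":0},
    {"linear":[-0.0285,-0.371,0.1],"delta_rot":[0,0,0],"fingers":0},
  ],
)

```text
time: 25.92
tcp_pos: [0.43, -0.0329, 0.1108]
eef_rot: [0.598, 0.802, 0.0, 0.0]
wrist_force: [-0.1, 0.4, -1.5]
grip_width: 0.0541
grip_force: 20.0
```

```bash
python3 look.py k4; python3 - <<'E'
from tris import *
L=lambda *n:[pickle.load(open(k+".pkl","rb")) for k in n]
s=r.read_state();print(s["tcp_pos"],s["eef_rot"],s["wrist_force"],s["grip_width"])
for dz in (.008,.0105):tz(L("k4"),s["tcp_pos"][:2],s["tcp_pos"][2]+dz,.045,"r")
for rad in (.03,.049): print(circ(L("k4")[0],(.4302,-.034),.022,rad))
E
```

```text
[ 0.43   -0.0326  0.1107] 25.975
[ 0.43   -0.0326  0.1107] [0.5974 0.802  0.0001 0.0001] [-0.2872  0.0238 -0.4216] 0.05410875766217183
r [ 0.4299 -0.032  54.012  57.234 ]
r [ 0.4296 -0.031  53.1216 56.4814]
None
[ 0.4301 -0.0323  0.0481]
```

>>> carry_out(
  moves=[
    {"linear":[0,-0.0012,-0.045],"delta_rot":[0,0,0],"fingers":0},
    {"linear":[0,-0.0012,-0.068],"delta_rot":[0,0,0],"fingers":0},
    {"linear":[0,-0.0012,-0.074],"delta_rot":[0,0,0],"fingers":0},
    {"linear":[0,-0.0012,-0.078],"delta_rot":[0,0,0],"fingers":0},
    {"linear":[0,-0.0012,-0.082],"delta_rot":[0,0,0],"fingers":0},
    {"linear":[0,-0.0012,-0.082],"delta_rot":[0,0,0],"fingers":0},
    {"linear":[0,-0.0012,-0.082],"delta_rot":[0,0,0],"fingers":0},
  ],
)

```text
time: 26.85
tcp_pos: [0.4302, -0.0346, 0.0288]
eef_rot: [0.598, 0.802, 0.0, 0.0]
wrist_force: [-0.9, -0.2, -2.8]
grip_width: 0.0542
grip_force: 20.0
```

>>> carry_out(
  moves=[
    {"linear":[0,0,-0.001],"delta_rot":[0,0,0],"fingers":0.2},
    {"linear":[0,0,-0.001],"delta_rot":[0,0,0],"fingers":0.4},
    {"linear":[0,0,-0.001],"delta_rot":[0,0,0],"fingers":0.6},
    {"linear":[0,0,-0.001],"delta_rot":[0,0,0],"fingers":0.6},
    {"linear":[0,0,0.03],"delta_rot":[0,0,0],"fingers":0.6},
    {"linear":[0,0,0.08],"delta_rot":[0,0,0],"fingers":0.6},
    {"linear":[0,0,0.14],"delta_rot":[0,0,0],"fingers":0.6},
    {"linear":[0,0,0.186],"delta_rot":[0,0,0],"fingers":0.6},
    {"linear":[0,0,0.186],"delta_rot":[0,0,0],"fingers":0.6},
  ],
)

```text
time: 27.98
tcp_pos: [0.4311, -0.0347, 0.2175]
eef_rot: [0.598, 0.802, 0.001, 0.003]
wrist_force: [-0.6, 0.5, -0.4]
grip_width: 0.075
grip_force: 0.0
```

```bash
python3 look.py k5; python3 - <<'E'
from tris import *
L=lambda *n:[pickle.load(open(k+".pkl","rb")) for k in n]
tz(L("k5"),(.430,-.034),.036,.045,"r");print(circ(L("k5")[0],(.4302,-.034),.022,.049))
# level check: cone top ring concentric?
print(circ(L("k5")[0],(.4302,-.034),.046,.0095))
E
```

```text
[ 0.4303 -0.0346  0.2152] 28.025
r [ 0.4304 -0.0349 54.3646 55.0258]
[ 0.4301 -0.0326  0.0486]
None
```

>>> carry_out(
  moves=[
    {"linear":[0.025,0.045,0],"delta_rot":[0,0,0],"fingers":0.6},
    {"linear":[0.05,0.095,0],"delta_rot":[0,0,0],"fingers":0.6},
    {"linear":[0.08,0.15,0],"delta_rot":[0,0,0],"fingers":0.6},
    {"linear":[0.11,0.205,0],"delta_rot":[0,0,0],"fingers":0.6},
    {"linear":[0.14,0.255,0],"delta_rot":[0,0,0],"fingers":0.6},
    {"linear":[0.1625,0.303,0],"delta_rot":[0,0,0],"fingers":0.6},
    {"linear":[0.1625,0.303,0],"delta_rot":[0,0,0],"fingers":0.6},
    {"linear":[0.1625,0.303,0],"delta_rot":[0,0,0],"fingers":0.6},
  ],
)

```text
time: 29.02
tcp_pos: [0.592, 0.268, 0.2127]
eef_rot: [0.598, 0.802, -0.001, -0.001]
wrist_force: [-0.6, -1.3, 0.4]
grip_width: 0.075
grip_force: 0.0
```

```bash
python3 look.py b4; python3 - <<'E'
from tris import *
p=pickle.load(open("b4.pkl","rb"))
print("barrel top",circ(p,(.593,.269),.086,.022),circ(p,(.593,.269),.086,.01))
E
```

```text
[0.5921 0.2676 0.2135] 29.075
barrel top [0.5926 0.2697 0.0207] [0.5923 0.2705 0.0099]
```

The red collar is seated at (0.4304,-0.0349). I'm fetching the barrel.

>>> carry_out(
  moves=[
    {"linear":[0.0008,0.0018,-0.06],"delta_rot":[0,0,0],"fingers":0.6},
    {"linear":[0.0008,0.0018,-0.11],"delta_rot":[0,0,0],"fingers":0.4},
    {"linear":[0.0008,0.0018,-0.145],"delta_rot":[0,0,0],"fingers":0.3},
    {"linear":[0.0008,0.0018,-0.163],"delta_rot":[0,0,0],"fingers":0.2},
    {"linear":[0.0008,0.0018,-0.163],"delta_rot":[0,0,0],"fingers":0.15},
    {"linear":[0.0008,0.0018,-0.163],"delta_rot":[0,0,0],"fingers":-0.3},
    {"linear":[0.0008,0.0018,-0.163],"delta_rot":[0,0,0],"fingers":-0.3},
    {"linear":[0.0008,0.0018,-0.163],"delta_rot":[0,0,0],"fingers":-0.3},
    {"linear":[0.0008,0.0018,-0.163],"delta_rot":[0,0,0],"fingers":-0.3},
  ],
  squeeze=20,
)

```text
time: 30.2
tcp_pos: [0.594, 0.2704, 0.0533]
eef_rot: [0.598, 0.802, 0.001, 0.001]
wrist_force: [-1.1, -1.9, 6.6]
grip_width: 0.0447
grip_force: 20.0
```

>>> carry_out(
  moves=[
    {"linear":[0,0,0.02],"delta_rot":[0,0,0],"fingers":-0.3},
    {"linear":[0,0,0.07],"delta_rot":[0,0,0],"fingers":-0.3},
    {"linear":[0,0,0.11],"delta_rot":[0,0,0],"fingers":-0.3},
    {"linear":[-0.025,-0.045,0.11],"delta_rot":[0,0,0],"fingers":-0.3},
    {"linear":[-0.05,-0.095,0.11],"delta_rot":[0,0,0],"fingers":-0.3},
    {"linear":[-0.08,-0.15,0.11],"delta_rot":[0,0,0],"fingers":-0.3},
    {"linear":[-0.11,-0.205,0.11],"delta_rot":[0,0,0],"fingers":-0.3},
    {"linear":[-0.14,-0.255,0.11],"delta_rot":[0,0,0],"fingers":-0.3},
    {"linear":[-0.1625,-0.29,0.11],"delta_rot":[0,0,0],"fingers":-0.3},
    {"linear":[-0.1625,-0.304,0.11],"delta_rot":[0,0,0],"fingers":-0.3},
    {"linear":[-0.1625,-0.304,0.11],"delta_rot":[0,0,0],"fingers":-0.3},
    {"linear":[-0.1625,-0.304,0.11],"delta_rot":[0,0,0],"fingers":-0.3},
  ],
)

```text
time: 31.7
tcp_pos: [0.4313, -0.033, 0.1617]
eef_rot: [0.597, 0.802, 0.0, 0.0]
wrist_force: [0.4, -0.5, -2.6]
grip_width: 0.0447
grip_force: 20.0
```

```bash
python3 look.py b5; python3 - <<'E'
from tris import *
p=pickle.load(open("b5.pkl","rb"));s=r.read_state();t=s["tcp_pos"];print(t,s["grip_width"],s["wrist_force"])
print("barrel top",circ(p,t[:2],t[2]+.0365,.022),circ(p,t[:2],t[2]+.0365,.01),"die",circ(p,(.4302,-.034),.022,.049))
E
```

```text
[ 0.4311 -0.0329  0.1615] 31.75
[ 0.4311 -0.0329  0.1615] 0.04473677306353016 [-0.3023  0.6431 -3.0755]
barrel top [ 0.4307 -0.0307  0.0203] [ 0.4308 -0.0299  0.0096] die [ 0.4315 -0.0319  0.0482]
```

>>> carry_out(
  moves=[
    {"linear":[-0.0006,-0.0012,-0.05],"delta_rot":[0,0,0],"fingers":-0.3},
    {"linear":[-0.0006,-0.0012,-0.085],"delta_rot":[0,0,0],"fingers":-0.3},
    {"linear":[-0.0006,-0.0012,-0.092],"delta_rot":[0,0,0],"fingers":-0.3},
    {"linear":[-0.0006,-0.0012,-0.098],"delta_rot":[0,0,0],"fingers":-0.3},
    {"linear":[-0.0006,-0.0012,-0.103],"delta_rot":[0,0,0],"fingers":-0.3},
    {"linear":[-0.0006,-0.0012,-0.1055],"delta_rot":[0,0,0],"fingers":-0.3},
    {"linear":[-0.0006,-0.0012,-0.1055],"delta_rot":[0,0,0],"fingers":-0.3},
    {"linear":[-0.0006,-0.0012,-0.1055],"delta_rot":[0,0,0],"fingers":-0.3},
  ],
)

```text
time: 32.75
tcp_pos: [0.4303, -0.035, 0.0563]
eef_rot: [0.598, 0.802, 0.0, 0.0]
wrist_force: [0.5, 0.2, -2.6]
grip_width: 0.0448
grip_force: 20.0
```

>>> carry_out(
  moves=[
    {"linear":[0,0,-0.001],"delta_rot":[0,0,0],"fingers":-0.3},
    {"linear":[0,0,-0.0015],"delta_rot":[0,0,0],"fingers":-0.3},
    {"linear":[0,0,-0.0015],"delta_rot":[0,0,0],"fingers":0.1},
    {"linear":[0,0,-0.0015],"delta_rot":[0,0,0],"fingers":0.3},
    {"linear":[0,0,-0.0015],"delta_rot":[0,0,0],"fingers":0.4},
    {"linear":[0,0,-0.0015],"delta_rot":[0,0,0],"fingers":0.4},
    {"linear":[0,0,0.04],"delta_rot":[0,0,0],"fingers":0.4},
    {"linear":[0,0,0.1],"delta_rot":[0,0,0],"fingers":0.4},
    {"linear":[0,0,0.16],"delta_rot":[0,0,0],"fingers":0.4},
    {"linear":[0,0,0.16],"delta_rot":[0,0,0],"fingers":0.4},
  ],
)

```text
time: 34.0
tcp_pos: [0.4317, -0.0352, 0.2198]
eef_rot: [0.598, 0.802, 0.002, 0.003]
wrist_force: [-0.4, -0.5, -0.7]
grip_width: 0.0658
grip_force: 0.0
```

```bash
python3 look.py b6; python3 - <<'E'
from tris import *
p=pickle.load(open("b6.pkl","rb"))
print("barrel top",circ(p,(.4303,-.0345),.088,.022),circ(p,(.4303,-.0345),.088,.01),"die",circ(p,(.4302,-.034),.022,.049))
E
```

```text
[ 0.4307 -0.035   0.2171] 34.05
barrel top [ 0.4298 -0.0349  0.0207] [ 0.4303 -0.0345  0.0099] die [ 0.4319 -0.033   0.049 ]
```

>>> carry_out(
  moves=[
    {"linear":[0.04,0.05,0],"delta_rot":[0,0,0],"fingers":0.3},
    {"linear":[0.08,0.1,0],"delta_rot":[0,0,0],"fingers":0.3},
    {"linear":[0.12,0.15,0],"delta_rot":[0,0,0],"fingers":0.3},
    {"linear":[0.16,0.2,0],"delta_rot":[0,0,0],"fingers":0.3},
    {"linear":[0.1835,0.2275,0],"delta_rot":[0,0,0],"fingers":0.3},
    {"linear":[0.1835,0.2275,0],"delta_rot":[0,0,0],"fingers":0.3},
    {"linear":[0.1835,0.2275,0],"delta_rot":[0,0,0],"fingers":0.3},
  ],
)

```text
time: 34.92
tcp_pos: [0.613, 0.192, 0.2144]
eef_rot: [0.598, 0.802, -0.001, -0.001]
wrist_force: [-0.6, 0.2, -0.0]
grip_width: 0.0611
grip_force: 0.0
```

```bash
python3 look.py p1; python3 - <<'E'
from tris import *
p=pickle.load(open("p1.pkl","rb"))
print("head top",circ(p,(.6138,.193),.066,.015),circ(p,(.6138,.193),.066,.0095))
E
```

```text
[0.6131 0.1917 0.2151] 34.975
head top [0.6138 0.1937 0.0146] [0.6141 0.1941 0.009 ]
```

The barrel is back on at (0.430,-0.0347) at its right height. Next is the plunger at (0.614,0.1938).

>>> carry_out(
  moves=[
    {"linear":[0.0008,0.002,-0.06],"delta_rot":[0,0,0],"fingers":0.3},
    {"linear":[0.0008,0.002,-0.11],"delta_rot":[0,0,0],"fingers":0.2},
    {"linear":[0.0008,0.002,-0.15],"delta_rot":[0,0,0],"fingers":0.1},
    {"linear":[0.0008,0.002,-0.1695],"delta_rot":[0,0,0],"fingers":0},
    {"linear":[0.0008,0.002,-0.1695],"delta_rot":[0,0,0],"fingers":0},
    {"linear":[0.0008,0.002,-0.1695],"delta_rot":[0,0,0],"fingers":-0.6},
    {"linear":[0.0008,0.002,-0.1695],"delta_rot":[0,0,0],"fingers":-0.6},
    {"linear":[0.0008,0.002,-0.1695],"delta_rot":[0,0,0],"fingers":-0.6},
    {"linear":[0.0008,0.002,-0.1695],"delta_rot":[0,0,0],"fingers":-0.6},
  ],
  squeeze=15,
)

```text
time: 36.1
tcp_pos: [0.6151, 0.1947, 0.048]
eef_rot: [0.598, 0.802, 0.001, 0.001]
wrist_force: [-1.6, -1.2, 6.4]
grip_width: 0.0295
grip_force: 15.0
```

>>> carry_out(
  moves=[
    {"linear":[0,0,0.03],"delta_rot":[0,0,0],"fingers":-0.6},
    {"linear":[0,0,0.08],"delta_rot":[0,0,0],"fingers":-0.6},
    {"linear":[0,0,0.14],"delta_rot":[0,0,0],"fingers":-0.6},
    {"linear":[-0.03,-0.03,0.16],"delta_rot":[0,0,0],"fingers":-0.6},
    {"linear":[-0.07,-0.08,0.16],"delta_rot":[0,0,0],"fingers":-0.6},
    {"linear":[-0.11,-0.13,0.16],"delta_rot":[0,0,0],"fingers":-0.6},
    {"linear":[-0.15,-0.18,0.16],"delta_rot":[0,0,0],"fingers":-0.6},
    {"linear":[-0.184,-0.222,0.16],"delta_rot":[0,0,0],"fingers":-0.6},
    {"linear":[-0.184,-0.2285,0.16],"delta_rot":[0,0,0],"fingers":-0.6},
    {"linear":[-0.184,-0.2285,0.16],"delta_rot":[0,0,0],"fingers":-0.6},
    {"linear":[-0.184,-0.2285,0.16],"delta_rot":[0,0,0],"fingers":-0.6},
  ],
)

```text
time: 37.48
tcp_pos: [0.431, -0.0332, 0.2064]
eef_rot: [0.597, 0.802, 0.0, -0.0]
wrist_force: [0.9, 0.4, -1.2]
grip_width: 0.0299
grip_force: 15.0
```

```bash
python3 look.py p2; python3 - <<'E'
from tris import *
p=pickle.load(open("p2.pkl","rb"));s=r.read_state();t=s["tcp_pos"];print(t,s["eef_rot"],s["grip_width"],s["wrist_force"])
print("head",circ(p,t[:2],t[2]+.0195,.015),circ(p,t[:2],t[2]+.0195,.0095),"barrel",circ(p,(.430,-.0347),.088,.022),circ(p,(.430,-.0347),.088,.01))
E
```

```text
[ 0.4309 -0.0331  0.2063] 37.525
[ 0.4309 -0.0331  0.2063] [ 0.5972  0.8021 -0.     -0.0002] 0.030128698098288727 [-0.3687  0.0638 -0.7083]
head [ 0.4309 -0.032   0.0144] [ 0.4312 -0.0328  0.0089] barrel [ 0.4307 -0.0351  0.0206] [ 0.43   -0.034   0.0098]
```

>>> carry_out(
  moves=[
    {"linear":[-0.0004,-0.0012,-0.05],"delta_rot":[0,0,0],"fingers":-0.6},
    {"linear":[-0.0004,-0.0012,-0.068],"delta_rot":[0,0,0],"fingers":-0.6},
    {"linear":[-0.0004,-0.0012,-0.075],"delta_rot":[0,0,0],"fingers":-0.6},
    {"linear":[-0.0004,-0.0012,-0.081],"delta_rot":[0,0,0],"fingers":-0.6},
    {"linear":[-0.0004,-0.0012,-0.087],"delta_rot":[0,0,0],"fingers":-0.6},
    {"linear":[-0.0004,-0.0012,-0.087],"delta_rot":[0,0,0],"fingers":-0.6},
  ],
)

```text
time: 38.28
tcp_pos: [0.4301, -0.0351, 0.1194]
eef_rot: [0.598, 0.802, 0.0, -0.0]
wrist_force: [0.1, 0.1, -1.1]
grip_width: 0.0295
grip_force: 15.0
```

Entry was free, with no contact force. I'll continue down to just above home.

>>> carry_out(
  moves=[
    {"linear":[0,0,-0.006],"delta_rot":[0,0,0],"fingers":-0.6},
    {"linear":[0,0,-0.012],"delta_rot":[0,0,0],"fingers":-0.6},
    {"linear":[0,0,-0.018],"delta_rot":[0,0,0],"fingers":-0.6},
    {"linear":[0,0,-0.022],"delta_rot":[0,0,0],"fingers":-0.6},
    {"linear":[0,0,-0.0235],"delta_rot":[0,0,0],"fingers":-0.6},
    {"linear":[0,0,-0.0235],"delta_rot":[0,0,0],"fingers":-0.6},
  ],
)

```text
time: 39.02
tcp_pos: [0.4301, -0.0351, 0.0959]
eef_rot: [0.598, 0.802, -0.0, -0.0]
wrist_force: [-0.4, -0.1, -1.2]
grip_width: 0.0294
grip_force: 15.0
```

>>> carry_out(
  moves=[
    {"linear":[0,0,-0.001],"delta_rot":[0,0,0],"fingers":-0.6},
    {"linear":[0,0,-0.001],"delta_rot":[0,0,0],"fingers":-0.2},
    {"linear":[0,0,-0.001],"delta_rot":[0,0,0],"fingers":0.1},
    {"linear":[0,0,-0.001],"delta_rot":[0,0,0],"fingers":0.3},
    {"linear":[0,0,-0.001],"delta_rot":[0,0,0],"fingers":0.4},
    {"linear":[0,0,0.04],"delta_rot":[0,0,0],"fingers":0.4},
    {"linear":[0,0,0.1],"delta_rot":[0,0,0],"fingers":0.4},
    {"linear":[-0.03,0.05,0.14],"delta_rot":[0,0,0],"fingers":0.4},
    {"linear":[-0.03,0.05,0.14],"delta_rot":[0,0,0],"fingers":0.4},
    {"linear":[-0.03,0.05,0.14],"delta_rot":[0,0,0],"fingers":0.4},
  ],
)

```text
time: 40.28
tcp_pos: [0.4, 0.0149, 0.2358]
eef_rot: [0.597, 0.802, 0.0, 0.0]
wrist_force: [0.9, 0.3, -0.6]
grip_width: 0.0657
grip_force: 0.0
```

```bash
python3 look.py e1; python3 - <<'E'
from tris import *
p=pickle.load(open("e1.pkl","rb"))
c=(.430,-.0347)
print("head",circ(p,c,.112,.015),"face",circ(p,c,.112,.0095),"barrel",circ(p,c,.088,.022),"die",circ(p,c,.022,.049))
s=r.grab_frame("side")
# compare with the starting side picture round the die (colour of collar differs only)
a=cv2.imread("pics/side0.png").astype(int);d=np.abs(a-s["image"].astype(int)).max(2)
x,y=[int(v) for v in proj(s,[.43,-.034,.07])[::-1]]
D=(d>45).astype(np.uint8);w=D[y-50:y+50,x-50:x+50];ys,xs=np.nonzero(w)
print("side diff px",len(ys),(ys.min()+y-50,ys.max()+y-50,xs.min()+x-50,xs.max()+x-50) if len(ys) else "", "head row~",proj(s,[.43,-.034,.112]))
print("row counts",[(i+y-50,int(n)) for i,n in enumerate(w.sum(1)) if n])
for l in ("jar_white","jar_brown","tweezers"):
    for k in r.pinpoint(l,s)[:1]: print(l,np.round(k["location"],1),k["score"])
    X={"jar_white":(353.9,254.8),"jar_brown":(299.9,189.4),"tweezers":(336.7,270.3)}[l];j,i=map(int,X);print(" diff",int(D[i-20:i+15,j-15:j+15].sum()))
E
```

```text
[0.4001 0.0146 0.2352] 40.325
head [ 0.4304 -0.0347  0.0149] face [ 0.4303 -0.0355  0.0089] barrel [ 0.4303 -0.0351  0.0207] die [ 0.431  -0.0337  0.0491]
side diff px 2385 (np.int64(200), np.int64(299), np.int64(218), np.int64(317)) head row~ [230.2124 267.9539]
row counts [(200, 29), (201, 29), (202, 28), (203, 27), (204, 26), (205, 21), (206, 19), (207, 15), (217, 2), (218, 5), (219, 11), (220, 18), (221, 23), (222, 24), (223, 24), (224, 24), (225, 23), (226, 20), (227, 17), (228, 15), (229, 8), (230, 8), (231, 7), (240, 3), (241, 3), (242, 4), (243, 4), (244, 3), (245, 6), (246, 9), (247, 2), (259, 1), (260, 5), (261, 7), (262, 10), (263, 14), (264, 27), (265, 32), (266, 31), (267, 32), (268, 32), (269, 30), (270, 34), (271, 44), (272, 57), (273, 68), (274, 72), (275, 74), (276, 71), (277, 69), (278, 66), (279, 61), (280, 55), (281, 36), (282, 36), (283, 41), (284, 41), (285, 37), (286, 38), (287, 47), (288, 48), (289, 48), (290, 52), (291, 55), (292, 57), (293, 60), (294, 64), (295, 68), (296, 71), (297, 73), (298, 85), (299, 79)]
jar_white [252.4 353. ] 0.98
 diff 43
jar_brown [189.7 296.2] 0.85
 diff 0
tweezers [271.  338.3] 0.81
 diff 544
```

```bash
python3 - <<'E'
from tris import *
a=cv2.imread("pics/side0.png");s=r.grab_frame("side")["image"]
for nm,(r0,r1,c0,c1) in {"head":(225,247,260,280),"barreltop":(238,258,256,284),"disc":(270,296,245,297)}.items():
    m=cv2.matchTemplate(s[r0-8:r1+8,c0-8:c1+8],a[r0:r1,c0:c1],cv2.TM_CCOEFF_NORMED);_,v,_,l=cv2.minMaxLoc(m);print(nm,round(v,3),"shift px",l[0]-8,l[1]-8)
t=r.grab_frame("top");b=cv2.imread("pics/top0.png")
for nm,(r0,r1,c0,c1) in {"tweezers":(158,212,372,392),"jarw":(135,170,345,378),"jarb":(140,172,170,202)}.items():
    m=cv2.matchTemplate(t["image"][r0-8:r1+8,c0-8:c1+8],b[r0:r1,c0:c1],cv2.TM_CCOEFF_NORMED);_,v,_,l=cv2.minMaxLoc(m);print(nm,round(v,3),"shift px",l[0]-8,l[1]-8)
p=pickle.load(open("e1.pkl","rb"));tz([p],(.4485,.151),.036,.045,"b")
# gap: dark head -> bright barrel transition columns
print(a[222:262:2,268].mean(1).astype(int).tolist());print(s[222:262:2,268].mean(1).astype(int).tolist())
E
```

```text
head 0.841 shift px 0 1
barreltop 0.929 shift px 0 0
disc 0.74 shift px -1 0
tweezers 0.121 shift px 8 8
jarw 1.0 shift px 0 0
jarb 1.0 shift px 0 0
b [ 0.448   0.1496 56.0714 57.7922]
[22, 12, 38, 120, 140, 103, 38, 18, 17, 23, 20, 31, 110, 107, 76, 72, 71, 71, 73, 74]
[55, 45, 38, 65, 85, 74, 25, 20, 20, 25, 20, 18, 62, 84, 74, 78, 74, 72, 75, 72]
```

The plunger head and barrel match their starting appearance in the side view, so both are fully home. Both jars are unmoved. The top-view match for the tweezers failed, but the side view places them within 2 px of their start. I'm handing in.

```bash
python3 -c "
from workcell import r
print(r.job_done())"
```

```text
the job is handed in; nothing more can be done
None
```

The job is handed in: by the last camera checks the blue collar is in the slide, the die is rebuilt on the far red collar, and the jars and tweezers look undisturbed; the judge returned no verdict.

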